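# Balance and cap the swing-out rotor

### The arm

A 6-joint arm with a two-finger parallel gripper is mounted at the origin on a cart in front of the work surface, level with it; the furniture and walls round the work are solid. World frame = base frame: x ahead of the robot, y to its left, z up, the work surface at z = 0. Lengths are in mm, angles in degrees, forces in N, time in s.
With the tool pointing down it reaches from about 150 to 775 mm from the base axis. Payload 6.1 kg.
Tool frame: the origin (TCP) lies midway between the tips of the shut fingers; the grasp point (between the pads) lies ctrl.grasp_offset behind it (ctrl.grasp_offset is the distance from the TCP to the grasp point, in mm); y points along the fingers, z is the direction in which the jaws open and shut, and the axes are right-handed (so a half turn about y gives the same grasp; the last joint's range is limited). The gripper opens to 85 mm and grips with 20 to 120 N. Pads are 22 mm wide; open, the fingers measure 114 mm over their backs; the gripper's body (76 mm by 85 mm) begins 54 mm behind the grasp point. The pads swing forward as they close: fully open they stand 13 mm farther back than shut.
Start: joints at [63.656, 7.208, -2.269, 80.523, 0, 90], TCP at [232.97, 470.461, 231.295] pointing down, gripper open.
Joint ranges: [-155.77, 155.77], [-54.66, 111.73], [-72.52, 77.12], [-102.08, 115.82], [-83.92, 84.16], [-180, 180]. Speed limits (degrees/s): [136.94, 136.94, 172.46, 180, 180, 180].

### API

Orientations are given as a 3x3 rotation matrix whose columns are the frame's x, y, z axes.
In Python, from workcell import ctrl gives the robot as it stands.
- The arm moves only by the tool carry_out, never from a script. Its argument "series" is a list of rows, each a list of 6 numbers: the shift along the tool's x, y, z in cm, then the turn, a rotation vector about the tool's x, y, z in rad. In form: [[x, y, z, ax, ay, az], ...]. A call has 1 to 8 rows; each row is the pose to reach, as a shift and turn from the pose commanded when the call began, along the tool's axes at that moment; what a row does not reach only later rows make up. A row lasts 1/10 s, in which the tool goes at most 50 mm and 8.59 degrees, less where a joint would pass 70% of its speed; a pose out of reach is approached as far as the arm can. A call with a gripper value outside its range is refused whole. "claw" is the opening, from -1 (shut) to 1 (fully open), set as the call begins (left out, the last holds). The fingers move at their own pace and stop on an object; "squeeze" is the grip in N (left out, the last holds). Time passes only in rows, so rows that repeat a pose let the fingers close. It gives the time, the measured TCP pose, the force and the opening at its end, in the units of the state.
- ctrl.sense(): the state, without advancing time (a new reading comes with each control period).
- ctrl.capture(name): name is "scene" or "side" or "wrist"; returns a dict with "image" (384x512x3 uint8, red, green, blue), "vfov" (degrees; the focal length in pixels is half the picture's height over the tangent of half this angle, whatever the lens; pixels are square), "cx", "cy" (the principal point, pixels), "k1" (the pictures are not rectified: a ray, as slopes to the right and down, at radius r is drawn at 1 + k1 r^2 times it, then the intrinsics apply), "T" (4x4, takes a point from camera to world coordinates); the wrist camera has in their place "T_tool_cam" (4x4, takes a point from camera to tool coordinates, whose origin is the TCP and whose axes are the tool frame's). Camera axes: x right, y up, looking along -z (the intrinsics and any distortion apply to the point x, -y, -z); pixel columns grow to the right and rows downward; lengths in mm; the calibration is good to about 2 mm. A picture is of the moment at which its call begins: read the wrist's pose just before it. There is no depth.
- ctrl.sign_off(): hands the job in, once; it reports no verdict.
The state is a dict: "clock": time; "qpos": joint angles; "qd": joint speeds; "joint_efforts": joint torques, N m; "position": TCP position; "orientation": TCP orientation; "contact_force": force on the tool from outside, world axes, zero at the start; "torque": the same for the moment, N m; "width": opening from 0.0 (shut) to 1.0 (fully open).
Only numpy, scipy, OpenCV 4.12 (cv2) and the standard library are available. Lean on these libraries where they do the work, as an engineer would, in place of code of your own. Each camera call takes 0.05 s, during which the arm holds its last target. There are 200 camera calls.

### The job

A sample tube already sits in one bucket of the centrifuge. Balance it: put the narrow insert into the empty bucket straight opposite, fully down, and then the tall tube from the rack, kept upright, fully down into that insert. Then close both of these buckets with the grey caps, seated flat on the rims, without letting the rotor turn away; leave the wide insert and the short tube where they stand.

Things in the scene. Friction and masses are not known exactly. Their poses are not given: they have to be found in the camera images.
- insert_mid (a point): Narrow insert: white plastic sleeve standing upright on the worktop, 64 mm tall; foot part 34 mm across (chamfered) up to 44 mm, above it a neck 28 mm across by which it is held. A round bore 17 mm wide goes from the top down to 22 mm above its foot; the other insert looks alike but has a much wider bore. Point at its centre, 32 mm above its foot; z up.
- wide_insert_mid (a point): Wide insert, not needed: same height and foot as the narrow insert, but a bore 27 mm wide in a neck 32 mm across, so that it looks like a thin-walled cup from above. Point at its centre, 32 mm above its foot.
- tube_mid (a point): Tall tube: capped sample tube 76 mm long, upright in the rack, 13 mm across, its stopper (top 14 mm) 16 mm across; it rises 52 mm out of the rack's top sheet. Same kind as the tube in the loaded bucket. Point half-way up it, 38 mm above its foot; z up.
- short_tube_mid (a point): Short tube, not needed: 44 mm long, 13 mm across, in the other hole of the rack, 20 mm from the tall tube along the rack's x axis; its top is 32 mm lower than the tall tube's. Point half-way up, 22 mm above its foot.
- tube_rack: Rack of blue plastic bars, 46 x 128 x 56 mm, fixed; origin under its centre, x across it, y along its length, z up. The two tubes stand side by side in holes at x = +10 and -10 mm, y = -10 mm, feet 30 mm above the worktop; either may be in either hole. Fingers that close along the rack's y axis clear the neighbour.
- cap_1_mid (a point): Bucket cap: grey plastic dome standing mouth down on the worktop, 76 mm tall; skirt 56 mm across, 15 mm high, above it a ribbed cylinder 44 mm across up to 66 mm, then the rounded top. The skirt, 51 mm wide and 10 mm deep inside, goes over a bucket's flange until its shoulder rests on the rim; the dome covers the tube (39 mm wide, 60 mm high inside). Point at its centre, 38 mm above its foot.
- cap_2_mid (a point): Second bucket cap, the same as the first; either cap fits either bucket. Point at its centre, 38 mm above its foot.
- bucket_empty_mouth (a point): Bucket to be loaded: the empty one of the centrifuge rotor's four steel buckets that lies straight across the axis from the loaded one (152 mm apart; the two at the sides stay empty). Point at the centre of its mouth, level with the rim, 99 mm above the worktop; z up. Inside 37 mm wide, 45 mm deep; flange at the rim 48 mm across. The rotor stands at any angle and turns very freely.
- bucket_loaded_mouth (a point): Loaded bucket: same shape; a narrow insert and a tall tube sit in it, the tube's top 53 mm above the rim. Point at the centre of its mouth, level with the rim; z up, x away from the rotor's axis. The centrifuge's top is 16 mm above the rims, its round chamber 243 mm wide; its own lid stands up at the back, 140 mm behind the axis, 390 mm high.
Not all that is in view belongs to the job. Leave any red look-alike of the part that bears insert_mid alone.

How it is judged (in metres and radians):
On the way, in this order (a step that is already met when the one before it is completed fails the run):
1. the narrow insert is fully down in the bucket opposite the loaded one (horizontal distance between insert_mid and bucket_empty_mouth below 0.006 m and z of insert_mid in the frame of bucket_empty_mouth between -0.018 and -0.0095 m and angle between insert_mid's own z axis and vertical below 0.1 rad), for 0.2 s.
2. the tall tube stands fully down in that insert (all of step 1 and horizontal distance between tube_mid and bucket_empty_mouth below 0.008 m and z of tube_mid in the frame of bucket_empty_mouth between 0.01 and 0.0185 m and angle between tube_mid's own z axis and vertical below 0.2 rad), for 0.2 s.
At the end, for the whole second after the job is handed in: Insert (within 6 mm of the bucket axis) and tube (8 mm) fully down in the bucket opposite the loaded one, a cap seated on each of the two buckets (7 mm, tilt under 0.08 rad), heights within 3.5 mm, all at rest; the bucket less than 35 mm from where it stood (all of step 2 and (((horizontal distance between cap_1_mid and bucket_empty_mouth below 0.007 m and z of cap_1_mid in the frame of bucket_empty_mouth between 0.023 and 0.0315 m and angle between cap_1_mid's own z axis and vertical below 0.08 rad) and (horizontal distance between cap_2_mid and bucket_loaded_mouth below 0.007 m and z of cap_2_mid in the frame of bucket_loaded_mouth between 0.023 and 0.0315 m and angle between cap_2_mid's own z axis and vertical below 0.08 rad)) or ((horizontal distance between cap_2_mid and bucket_empty_mouth below 0.007 m and z of cap_2_mid in the frame of bucket_empty_mouth between 0.023 and 0.0315 m and angle between cap_2_mid's own z axis and vertical below 0.08 rad) and (horizontal distance between cap_1_mid and bucket_loaded_mouth below 0.007 m and z of cap_1_mid in the frame of bucket_loaded_mouth between 0.023 and 0.0315 m and angle between cap_1_mid's own z axis and vertical below 0.08 rad))) and linear speed of each of insert, tube, cap_1, cap_2 below 0.02 m/s and distance of bucket_empty_mouth from where it was at the start of the episode below 0.035 m); the robot touches nothing.
It fails at once if the rotor is turned so far that the bucket travels more than 35 mm (distance of bucket_empty_mouth from where it was at the start of the episode above 0.035 m).
It fails at once if the tall tube is tipped by more than 45 degrees (angle between tube_mid's own z axis and vertical above 0.785 rad).
It fails at once if the wide insert is displaced by more than 40 mm (distance of wide_insert_mid from where it was at the start of the episode above 0.04 m).
It fails at once if the short tube is displaced by more than 30 mm (distance of short_tube_mid from where it was at the start of the episode above 0.03 m).
It also fails if it takes over 128 s, if anything falls off the work surface, if the arm or the gripper's body presses on something with over 40 N, if the wrist force passes 120 N, or if a joint passes its speed limit or range.

## Working session

There is one attempt and no reset: what is moved stays moved. The work goes in short steps, Python scripts to look and compute and a tool call to move; the robot and the scene stay as the last step left them, time stands still between calls to the robot, and variables do not carry over. Pictures are saved under pics/ and viewed, about 12 in all and at most 16, crops included, and the job is handed in when it is done.

Besides the shell and the picture viewer there is one more tool, called as name([rows], argument=value, ...), one row to a line, values as JSON. carry_out: Moves the arm, as the interface text tells. Its arguments: {"type":"object","properties":{"series":{"type":"array"},"claw":{"type":"number"},"squeeze":{"type":"number"}},"required":["series"]}

```bash
ls; mkdir -p pics; python3 - <<'E'
from workcell import ctrl
import cv2,numpy as np
s=ctrl.sense();print(s); print(ctrl.grasp_offset)
ims=[]
for n in("scene","side","wrist"):
    c=ctrl.capture(n);cv2.imwrite(f"pics/a_{n}.png",c["image"][:,:,::-1])
    print(n,{k:(np.round(v,4).tolist() if k!="image" else 0) for k,v in c.items()})
E
```

```text
pics
{'clock': 0.0, 'qpos': array([ 6.36564353e+01,  7.24159703e+00, -2.32766060e+00,  8.05224359e+01,
        3.49536540e-04,  9.00014579e+01]), 'qd': array([ 0.02151499,  0.03511903, -0.01184153,  0.00221749, -0.08240062,
       -0.04919686]), 'joint_efforts': array([-1.38409985e-03, -4.35912323e+01,  3.52926421e+01,  1.72890339e-02,
       -1.95004513e-04,  9.35699859e-06]), 'position': array([232.78803686, 470.11462262, 230.51543066]), 'orientation': array([[ 8.96137987e-01, -7.15628168e-04,  4.43774939e-01],
       [-4.43775516e-01, -1.43144842e-03,  8.96136844e-01],
       [-6.05983375e-06, -9.99998719e-01, -1.60035356e-03]]), 'contact_force': array([ 0.87212825, -0.07220505, -0.53387369]), 'torque': array([ 0.00937658,  0.02595439, -0.02157116]), 'width': 1.0009455044989506}
18.700000000000003
scene {'image': 0, 'vfov': 50.0504, 'cx': 256.0693, 'cy': 190.1673, 'k1': -0.0811, 'T': [[0.5125, 0.5725, -0.64, -61.8626], [-0.8586, 0.3529, -0.3719, -368.0192], [0.0129, 0.7401, 0.6724, 701.435], [0.0, 0.0, 0.0, 1.0]]}
side {'image': 0, 'vfov': 49.873, 'cx': 253.1921, 'cy': 189.0964, 'k1': 0.0086, 'T': [[-0.9456, 0.136, -0.2956, 191.1803], [-0.325, -0.3502, 0.8785, 973.8186], [0.016, 0.9268, 0.3753, 519.8472], [0.0, 0.0, 0.0, 1.0]]}
wrist {'image': 0, 'vfov': 70.998, 'cx': 252.1425, 'cy': 189.1967, 'k1': -0.0256, 'T_tool_cam': [[-0.0017, -0.9652, -0.2614, -65.3122], [-0.0003, 0.2614, -0.9652, -143.1512], [1.0, -0.0016, -0.0008, -0.8675], [0.0, 0.0, 0.0, 1.0]]}
```

```bash
python3 - <<'E'
import cv2,numpy as np
a=cv2.imread("pics/a_scene.png");b=cv2.imread("pics/a_side.png")
cv2.imwrite("pics/b1.png",cv2.resize(a,(800,600),interpolation=cv2.INTER_CUBIC))
cv2.imwrite("pics/b2.png",cv2.resize(b,(800,600),interpolation=cv2.INTER_CUBIC))
E
```

```text
(no output)
```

View pics/b1.png

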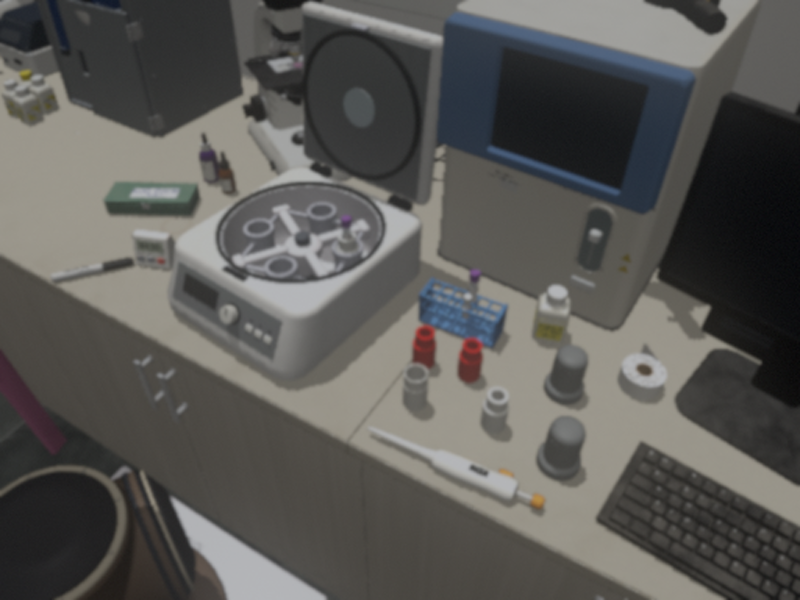

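View pics/b2.png

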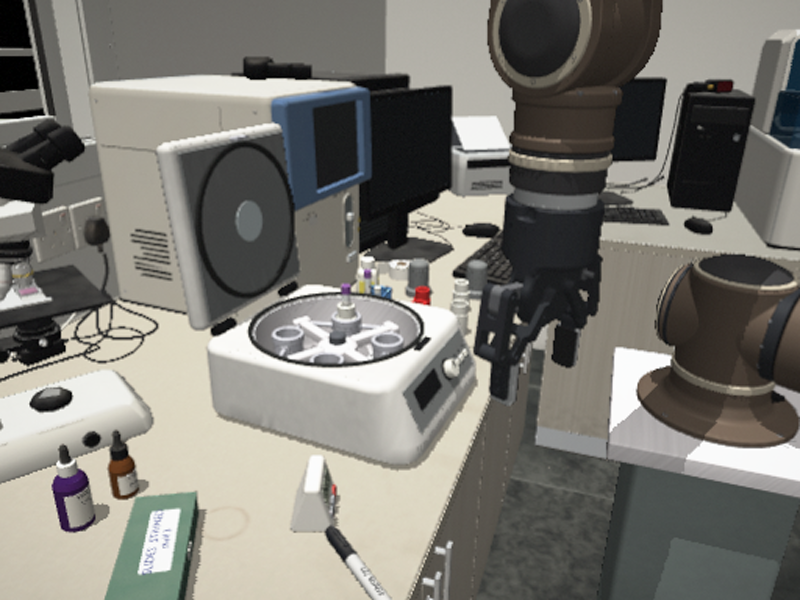

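Scene (800 px): white inserts at (416,385) and (495,408); red look-alikes at (424,346) and (471,360); caps at (568,373) and (562,446); rack at (462,310) with the tall tube's top at (474,275). The loaded bucket is at (347,240), so the empty one opposite is at about (258,228)–(280,265). I'll check the inserts and rotor in one crop.

```bash
cat > h.py <<'E'
import numpy as np,cv2
from workcell import ctrl
def cam(n):
    s=ctrl.sense();c=ctrl.capture(n)
    if n=="wrist":
        M=np.eye(4);M[:3,:3]=s["orientation"];M[:3,3]=s["position"];c["T"]=M@c["T_tool_cam"]
    c["f"]=192/np.tan(np.radians(c["vfov"]/2));return c
def proj(c,P):
    P=np.atleast_2d(np.asarray(P,float));T=np.asarray(c["T"]);q=(P-T[:3,3])@T[:3,:3]
    u=np.c_[q[:,0],-q[:,1]]/-q[:,2:];u=u*(1+c["k1"]*(u**2).sum(1,keepdims=True))
    return u*c["f"]+[c["cx"],c["cy"]]
def ray(c,px):
    K=np.array([[c["f"],0,c["cx"]],[0,c["f"],c["cy"]],[0,0,1]])
    u=cv2.undistortPoints(np.array(px,float).reshape(-1,1,2),K,np.array([c["k1"],0,0,0.])).reshape(-1,2)
    T=np.asarray(c["T"]);d=np.c_[u[:,0],-u[:,1],-np.ones(len(u))]@T[:3,:3].T
    return T[:3,3],d
def atz(c,px,z):
    o,d=ray(c,px);return o+d*((z-o[2])/d[:,2])[:,None]
def go(p=None,yaw=None,s=None):
    """rows for a move to TCP p; yaw = direction (deg) of tool z (jaw axis), tool down"""
    from scipy.spatial.transform import Rotation as R
    s=s or ctrl.sense();A=s["orientation"]
    sh=A.T@(np.array(p)-s["position"])/10
    B=A if yaw is None else down(yaw)
    return np.round(sh,2),np.round(R.from_matrix(A.T@B).as_rotvec(),3)
def down(yaw):
    y=np.radians(yaw);z=np.array([np.cos(y),np.sin(y),0]);yy=np.array([0,0,-1.]);return np.c_[np.cross(yy,z),yy,z]
E
python3 - <<'E'
from h import *
c=cam("scene")
print("inserts",atz(c,[(266,237),(317,252)],64).round())
print("caps",atz(c,[(365,224),(362,272)],70).round())
print("tall top",atz(c,[(303,175)],106).round())
print("buckets",atz(c,[(205,130.5),(166,146),(180,170),(222,157)],99).round())
im=c["image"][:,:,::-1]
a=cv2.resize(im[205:295,245:345],None,fx=5,fy=5,interpolation=cv2.INTER_CUBIC)[:,:400]
d=cv2.resize(im[110:200,130:250],None,fx=3.3,fy=5,interpolation=cv2.INTER_CUBIC)
a=cv2.resize(im[190:290,240:340],(400,400),interpolation=cv2.INTER_CUBIC)
d=cv2.resize(im[105:205,140:240],(400,400),interpolation=cv2.INTER_CUBIC)
cv2.imwrite("pics/c.png",cv2.convertScaleAbs(np.hstack([a,d]),alpha=1.4))
E
```

```text
inserts [[ 433. -106.   64.]
 [ 451. -212.   64.]]
caps [[ 569. -270.   70.]
 [ 446. -308.   70.]]
tall top [[ 604. -103.  106.]]
buckets [[640. 196.  99.]
 [534. 238.  99.]
 [479. 150.  99.]
 [570.  95.  99.]]
```

View pics/c.png

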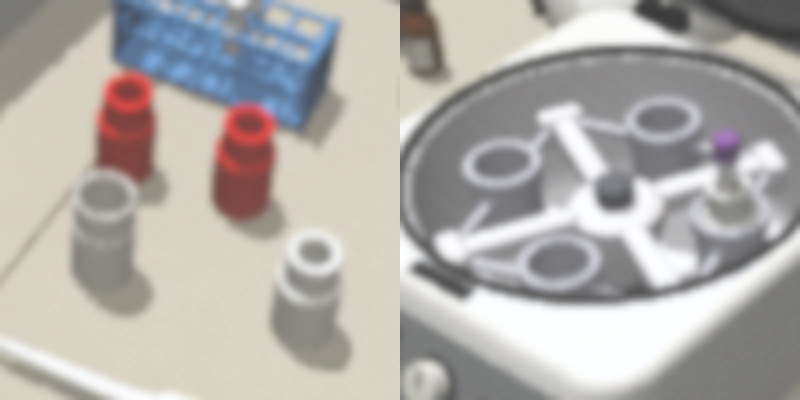

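Choice: the narrow insert is the right white one, scene px (317,252), thick-walled with a small bore. The left white one (266,237) is the wide cup, and the red ones are decoys. Of the four buckets, the target is at px (165.5,146), opposite the loaded one at (223,158). I'll move above the rotor and measure with the wrist camera.

```bash
python3 - <<'E'
from h import *
print(go((545,165,235),16.6))
E
```

```text
(array([ 41.52,  -0.41, -13.5 ]), array([0.001, 0.821, 0.   ]))
```

carry_out([
  [41.5,-0.4,-13.5,0,0.82,0],
  [41.5,-0.4,-13.5,0,0.82,0],
  [41.5,-0.4,-13.5,0,0.82,0],
  [41.5,-0.4,-13.5,0,0.82,0],
  [41.5,-0.4,-13.5,0,0.82,0],
  [41.5,-0.4,-13.5,0,0.82,0],
  [41.5,-0.4,-13.5,0,0.82,0],
  [41.5,-0.4,-13.5,0,0.82,0],
])

```text
clock: 1.0
position: [520.0, 189.0, 234.9]
orientation: [[0.287, 0.0, 0.958], [-0.958, 0.0, 0.287], [-0.0, -1.0, 0.0]]
contact_force: [1.0, 0.6, 0.3]
width: 1.002
```

```bash
python3 - <<'E'
from h import *
s=ctrl.sense();print(s["clock"],s["position"],s["qpos"])
print(go((545,165,235),16.6))
E
```

```text
1.0 [520.03257361 189.00300305 234.94782772] [1.99699024e+01 1.03134941e+01 1.84148419e+00 8.15240553e+01
 6.54753900e-03 9.33086038e+01]
(array([ 3.02, -0.01,  1.7 ]), array([-0.   ,  0.001, -0.   ]))
```

carry_out([
  [3,0,1.7,0,0,0],
  [3,0,1.7,0,0,0],
  [3,0,1.7,0,0,0],
  [3,0,1.7,0,0,0],
])

```text
clock: 1.4
position: [543.1, 167.5, 234.9]
orientation: [[0.288, -0.001, 0.958], [-0.958, 0.0, 0.288], [-0.0, -1.0, -0.001]]
contact_force: [-0.5, 0.4, -0.9]
width: 0.999
```

```bash
python3 - <<'E'
from h import *
c=cam("wrist");print(ctrl.sense()["position"])
print("guess",proj(c,[(534,238,99),(572,93,99),(553,165,99)]).round())
cv2.imwrite("pics/d_raw.png",c["image"][:,:,::-1])
cv2.imwrite("pics/d.png",cv2.resize(c["image"][:,:,::-1],(768,576),interpolation=cv2.INTER_CUBIC))
import pickle;c.pop("image");pickle.dump(c,open("d.pkl","wb"))
E
```

```text
[543.02366832 167.76040967 235.01954856]
guess [[264. 111.]
 [257. 248.]
 [260. 184.]]
```

View pics/d.png

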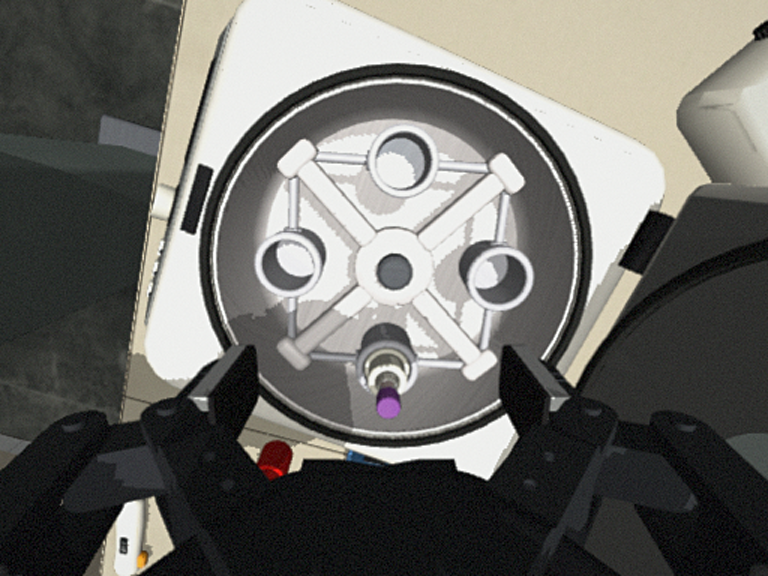

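Wrist view (768 px): empty target bucket at (401,160), side buckets at (290,263) and (499,275), and the loaded bucket at about (388,368) with a purple-stoppered tube. I'll fit the rotor model to the rims.

```bash
cat >> h.py <<'E'
def ringscore(c,g,P,r,n=72,inner=None):
    """mean outward contrast across a horizontal circle"""
    a=np.linspace(0,2*np.pi,n,endpoint=False);d=np.c_[np.cos(a),np.sin(a),0*a]
    def smp(rr):
        u=proj(c,np.array(P)+rr*d).astype(np.float32);return cv2.remap(g,u[:,0].reshape(1,-1),u[:,1].reshape(1,-1),cv2.INTER_LINEAR)[0]
    return np.clip(smp(r-1)-smp(r+1),-40,40).mean()
E
python3 - <<'E'
from h import *
import pickle
from scipy.optimize import minimize
c=pickle.load(open("d.pkl","rb"));g=cv2.GaussianBlur(cv2.imread("pics/d_raw.png",0).astype(np.float32),(0,0),.7)
px=np.array([(401,160),(290,263),(499,275),(388,368)])/1.5
w=atz(c,px,99);print(w.round(1), np.linalg.norm(w[0]-w[3]),np.linalg.norm(w[1]-w[2]), w[1:3].mean(0))
def f(v):
    s=0
    for k in (0,1,3):
        t=np.radians(v[2]+90*k);P=(v[0]+76*np.cos(t),v[1]+76*np.sin(t),99+v[3])
        s+=ringscore(c,g,P,24)
    return -s
C=w[1:3].mean(0);d=w[0]-C;th=np.degrees(np.arctan2(d[1],d[0]))
best=min((minimize(f,[C[0]+i,C[1]+j,th,0],method="Nelder-Mead",options=dict(initial_simplex=np.array([C[0]+i,C[1]+j,th,0])+np.vstack([np.zeros(4),np.diag([2,2,2,3])]))) for i in(-2,0,2) for j in(-2,0,2)),key=lambda r:r.fun)
print(best.x,best.fun);v=best.x;t=np.radians(v[2]);u=np.array([np.cos(t),np.sin(t)])
print("empty",v[:2]+76*u,"loaded",v[:2]-76*u)
for dz in(-4,-2,0,2,4):print(dz,f([*v[:3],dz]))
E
```

```text
[[536.1 243.1  99. ]
 [482.1 154.   99. ]
 [626.8 188.6  99. ]
 [572.5  96.2  99. ]] 151.40089937668867 148.77373983237763 [554.4913336  171.25785341  99.        ]
[553.79056674 170.83583634 102.47150695   2.84427254] -73.8382568359375
empty [537.37805684 245.04250396] loaded [570.20307665  96.62916873]
-4 -44.079174
-2 -62.91133
0 -70.63414
2 -73.21274
4 -71.40412
```

```bash
python3 - <<'E'
from h import *
print(go((470,-215,230),102.5))
E
```

```text
(array([ 34.55,   0.5 , -18.02]), array([ 0.   , -1.497, -0.   ]))
```

carry_out([
  [34.5,0.5,-18,0,-1.497,0],
  [34.5,0.5,-18,0,-1.497,0],
  [34.5,0.5,-18,0,-1.497,0],
  [34.5,0.5,-18,0,-1.497,0],
  [34.5,0.5,-18,0,-1.497,0],
  [34.5,0.5,-18,0,-1.497,0],
  [34.5,0.5,-18,0,-1.497,0],
  [34.5,0.5,-18,0,-1.497,0],
])

```text
clock: 2.25
position: [475.5, -188.6, 230.8]
orientation: [[0.983, 0.001, 0.186], [-0.186, -0.0, 0.983], [0.001, -1.0, -0.0]]
contact_force: [0.8, 0.1, 0.0]
width: 0.999
```

```bash
python3 - <<'E'
from h import *
print(go((470,-215,230),102.5))
E
```

```text
(array([-0.05,  0.08, -2.69]), array([ 0.   , -0.405,  0.001]))
```

carry_out([
  [0,0.1,-2.7,0,-0.405,0],
  [0,0.1,-2.7,0,-0.405,0],
  [0,0.1,-2.7,0,-0.405,0],
  [0,0.1,-2.7,0,-0.405,0],
  [0,0.1,-2.7,0,-0.405,0],
])

```text
clock: 2.75
position: [470.9, -213.9, 229.6]
orientation: [[0.978, 0.0, -0.207], [0.207, -0.0, 0.978], [0.0, -1.0, -0.0]]
contact_force: [-0.3, -0.2, 0.2]
width: 1.002
```

```bash
python3 - <<'E'
from h import *
c=cam("wrist");print(ctrl.sense()["position"])
print("ins, wide, cap1, cap2, tube",proj(c,[(451,-212,64),(433,-106,64),(569,-270,66),(446,-308,66),(604,-103,106)]).round()*1.5)
cv2.imwrite("pics/e_raw.png",c["image"][:,:,::-1])
cv2.imwrite("pics/e.png",cv2.resize(c["image"][:,:,::-1],(768,576),interpolation=cv2.INTER_CUBIC))
import pickle;c.pop("image");pickle.dump(c,open("e.pkl","wb"))
E
```

```text
[ 470.92227392 -213.98966401  229.56948053]
ins, wide, cap1, cap2, tube [[387.  237. ]
 [526.5 243. ]
 [289.5 361.5]
 [264.  205.5]
 [481.5 465. ]]
```

View pics/e.png

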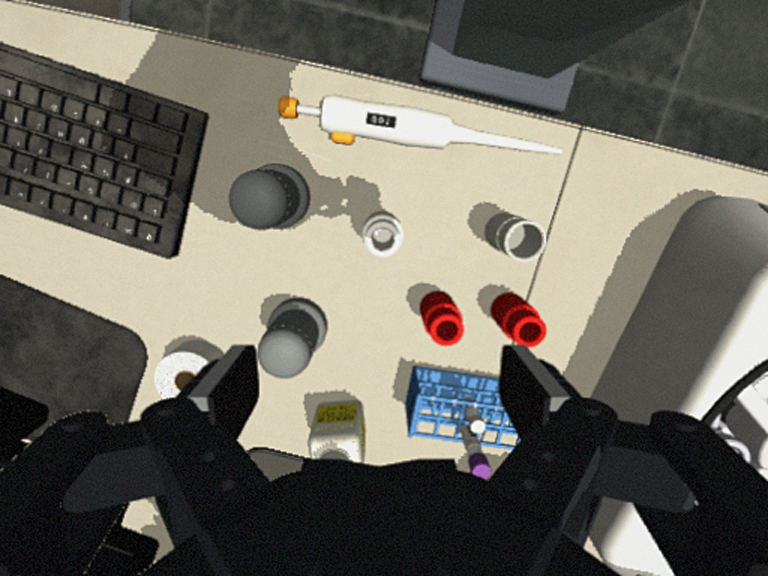

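The narrow insert's bore is at (383,232), the wide cup at (518,238), red decoys at (445,328) and (524,330), cap domes at (258,199) and (285,350), and the tall tube's purple top at (480,466).

```bash
python3 - <<'E'
from h import *
import pickle
from scipy.optimize import minimize
c=pickle.load(open("e.pkl","rb"));g=cv2.GaussianBlur(cv2.imread("pics/e_raw.png",0).astype(np.float32),(0,0),.7)
p=atz(c,np.array([(383,232)])/1.5,64)[0];print("insert by hand",p)
for r,s in((14,1),(8.5,-1)):
    b=minimize(lambda v:-s*ringscore(c,g,(v[0],v[1],64),r),p[:2],method="Nelder-Mead",options=dict(initial_simplex=p[:2]+np.array([[-2,-2],[3,0],[0,3]])));print(r,b.x,b.fun)
print("caps",atz(c,np.array([(260,199),(286,352)])/1.5,64).round(1),"tube top",atz(c,np.array([(480,468)])/1.5,106).round(1))
print(proj(c,[c["T"][:3,3]+0]) if 0 else "")
print(go((448,-210,100),102.5))
E
```

```text
insert by hand [ 447.47323205 -216.21770342   64.        ]
14 [ 454.02275726 -215.42975279] -16.575960159301758
8.5 [ 451.19890639 -216.45512056] -27.65213394165039
caps [[ 442.4 -312.    64. ]
 [ 562.  -274.    64. ]] tube top [[ 607.5 -103.8  106. ]]

(array([-2.16, 12.96,  0.87]), array([ 0.   , -0.009,  0.   ]))
```

carry_out([
  [-2.2,4,0.2,0,0,0],
  [-2.2,8,0.2,0,0,0],
  [-2.2,11.5,0.2,0,0,0],
  [-2.2,11.5,0.2,0,0,0],
  [-2.2,11.5,0.2,0,0,0],
  [-2.2,11.5,0.2,0,0,0],
], claw=0.25)

```text
clock: 3.4
position: [450.3, -217.9, 116.6]
orientation: [[0.978, 0.003, -0.208], [0.208, -0.001, 0.978], [0.003, -1.0, -0.002]]
contact_force: [0.4, -0.4, 0.1]
width: 0.627
```

```bash
python3 - <<'E'
from h import *
c=cam("wrist");s=ctrl.sense();print(s["position"],s["width"])
print("ins@64 by guess, TCP px",proj(c,[(448,-216,64),s["position"]]).round())
cv2.imwrite("pics/f_raw.png",c["image"][:,:,::-1])
cv2.imwrite("pics/f.png",cv2.resize(c["image"][:,:,::-1][100:340,100:420],(800,600),interpolation=cv2.INTER_CUBIC))
import pickle;c.pop("image");pickle.dump(c,open("f.pkl","wb"))
E
```

```text
[ 450.40209888 -217.96639144  116.66455901] 0.6246373071215449
ins@64 by guess, TCP px [[257. 203.]
 [254. 235.]]
```

View pics/f.png

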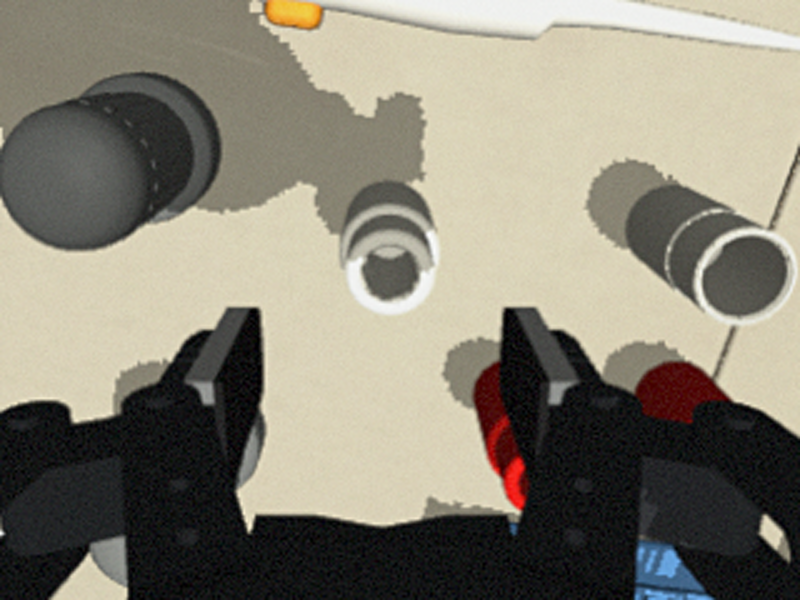

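The insert's top ring is centred at about px (256,208) and the fingers' midline at 253. A red decoy shows near the right finger, so I'll check clearance.

```bash
python3 - <<'E'
from h import *
import pickle
c=pickle.load(open("f.pkl","rb"));e=pickle.load(open("e.pkl","rb"))
p=atz(c,[(256,207.5)],64)[0];print("insert",p,"reds",atz(e,np.array([(445,328),(524,330)])/1.5,64).round(1),"wide",atz(c,[(100+745/2.5,100+275/2.5)],64))
print("caps f",atz(c,[(100+78/2.5,100+172/2.5)],60))
print(go((p[0],p[1],46),102.5))
E
```

```text
insert [ 451.58417311 -215.61196119   64.        ] reds [[ 513.6 -150.    64. ]
 [ 501.8  -86.    64. ]] wide [[ 430.49443528 -107.59646492   64.        ]]
caps f [[ 442.6824414  -314.31280788   60.        ]]
(array([0.14, 7.07, 0.22]), array([ 0.002, -0.008,  0.003]))
```

carry_out([
  [0.1,3,0.2,0,0,0],
  [0.1,5.5,0.2,0,0,0],
  [0.1,7.0,0.2,0,0,0],
  [0.1,7.0,0.2,0,0,0],
  [0.1,7.0,0.2,0,0,0],
  [0.1,7.0,0.2,0,0,0],
])

```text
clock: 4.05
position: [450.7, -215.9, 46.2]
orientation: [[0.978, 0.003, -0.208], [0.208, -0.001, 0.978], [0.002, -1.0, -0.002]]
contact_force: [-0.3, -0.3, -0.4]
width: 0.627
```

carry_out([
  [0,0,0,0,0,0],
  [0,0,0,0,0,0],
  [0,0,0,0,0,0],
  [0,0,0,0,0,0],
  [0,0,0,0,0,0],
  [0,0,0,0,0,0],
  [0,0,0,0,0,0],
], claw=-1, squeeze=40)

```text
clock: 4.75
position: [450.2, -215.6, 45.5]
orientation: [[0.978, 0.002, -0.208], [0.208, -0.001, 0.978], [0.002, -1.0, -0.001]]
contact_force: [-0.3, 0.7, 5.2]
width: 0.309
```

carry_out([
  [0,-1,0,0,0,0],
  [0,-4,0,0,0,0],
  [0,-8,0,0,0,0],
  [0,-13,0,0,0,0],
  [0,-18,0,0,0,0],
  [0,-20,0,0,0,0],
  [0,-20,0,0,0,0],
])

```text
clock: 5.45
position: [450.8, -216.0, 248.8]
orientation: [[0.978, 0.006, -0.208], [0.208, -0.003, 0.978], [0.006, -1.0, -0.004]]
contact_force: [0.9, 0.3, -0.4]
width: 0.311
```

```bash
python3 - <<'E'
from h import *
c=cam("wrist");s=ctrl.sense();print(s["position"],s["width"],s["contact_force"])
cv2.imwrite("pics/g.png",cv2.resize(c["image"][:,:,::-1][160:310,150:350],(800,600),interpolation=cv2.INTER_CUBIC))
A=s["orientation"]
# predicted top-ring for insert centred on TCP at grip, top 18.5 above TCP
for k in (18.5,):
    P=s["position"]+A@np.array([0,-k,0]);print(proj(c,[P,P+A@[14,0,0],P-A@[14,0,0],P+A@[0,0,14],P-A@[0,0,14]]).round(1))
print(go((537,244.5,215),102.5))
E
```

```text
[ 450.08757294 -215.68072794  246.17221112] 0.3069959807360026 [-0.14102662 -0.8329899  -0.87627428]
[[254.7 246.5]
 [254.6 270.3]
 [254.9 221.5]
 [281.6 246.6]
 [227.8 246.5]]
(array([18.08,  3.07, 43.21]), array([ 0.002, -0.008,  0.003]))
```

View pics/g.png

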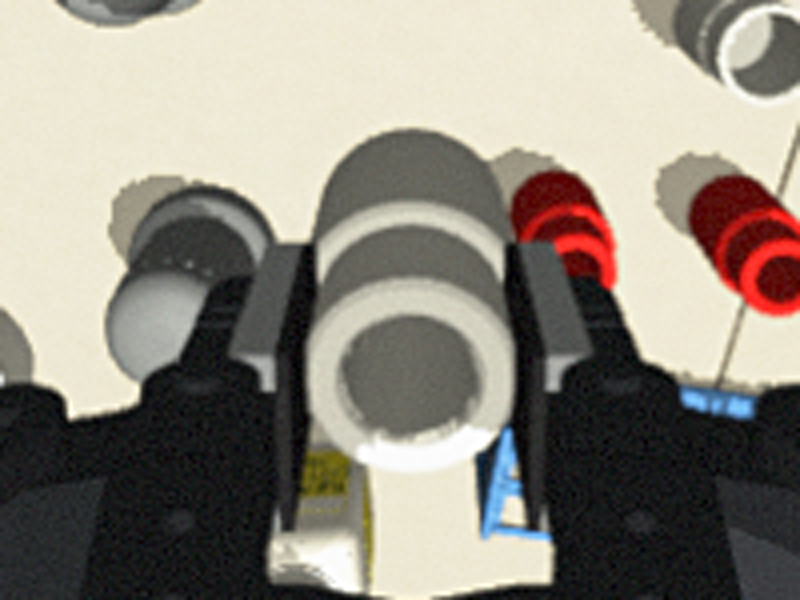

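Insert held upright; its top ring centre is at px (253,253.4). I'll work out the offset in the tool frame and carry it over.

```bash
python3 - <<'E'
from h import *
c=cam("wrist");s=ctrl.sense();A=s["orientation"];z=s["position"]
for k in(15.5,18.5):
    o,d=ray(c,[(253,253.4)]);o=A.T@(o-z);d=d@A;t=(-k-o[1])/d[0,1];print(k,(o+t*d[0]).round(2))
print(go((533,245,230),102.5))
E
```

```text
15.5 [  5.09 -15.5   -0.9 ]
18.5 [  3.45 -18.5   -0.91]
(array([17.76,  1.43, 43.28]), array([ 0.   , -0.008,  0.   ]))
```

carry_out([
  [17.8,1.0,43.3,0,-0.008,0],
  [17.8,1.0,43.3,0,-0.008,0],
  [17.8,1.0,43.3,0,-0.008,0],
  [17.8,1.0,43.3,0,-0.008,0],
  [17.8,1.0,43.3,0,-0.008,0],
  [17.8,1.0,43.3,0,-0.008,0],
  [17.8,1.0,43.3,0,-0.008,0],
  [17.8,1.0,43.3,0,-0.008,0],
])

```text
clock: 6.35
position: [520.1, 179.9, 233.7]
orientation: [[0.976, -0.003, -0.216], [0.216, -0.001, 0.976], [-0.003, -1.0, -0.001]]
contact_force: [0.6, 0.1, 0.7]
width: 0.308
```

carry_out([
  [1.6,0.3,4.5,0,0,0],
  [1.6,0.3,4.5,0,0,0],
  [1.6,0.3,4.5,0,0,0],
  [1.6,0.3,4.5,0,0,0],
  [1.6,0.3,4.5,0,0,0],
])

```text
clock: 6.85
position: [526.8, 224.1, 232.6]
orientation: [[0.977, -0.001, -0.214], [0.214, -0.0, 0.977], [-0.001, -1.0, -0.0]]
contact_force: [-0.2, 0.5, -0.4]
width: 0.309
```

```bash
python3 - <<'E'
from h import *
print(ctrl.sense()["orientation"].round(4),ctrl.sense()["position"])
print(go((533.5,245,190),102.5))
E
```

```text
[[ 9.767e-01 -5.000e-04 -2.144e-01]
 [ 2.144e-01 -4.000e-04  9.767e-01]
 [-6.000e-04 -1.000e+00 -3.000e-04]] [526.79884352 224.12311578 232.58345429]
(array([1.1 , 4.26, 1.9 ]), array([ 0.   , -0.002, -0.001]))
```

carry_out([
  [1.1,4.2,1.9,0,0,0],
  [1.1,4.2,1.9,0,0,0],
  [1.1,4.2,1.9,0,0,0],
  [1.1,4.2,1.9,0,0,0],
])

```text
clock: 7.25
position: [534.0, 245.6, 192.2]
orientation: [[0.977, 0.001, -0.215], [0.215, 0.0, 0.977], [0.001, -1.0, 0.0]]
contact_force: [-0.4, 0.4, -0.5]
width: 0.308
```

```bash
python3 - <<'E'
from h import *
c=cam("wrist");s=ctrl.sense();print(s["position"],s["width"])
im=np.ascontiguousarray(c["image"][:,:,::-1][120:300,140:380]);big=cv2.resize(im,(800,600),interpolation=cv2.INTER_CUBIC)
a=np.linspace(0,2*np.pi,60,endpoint=False)
pr=lambda P,r:((proj(c,np.array(P)+r*np.c_[np.cos(a),np.sin(a),0*a])-[140,120])*800/240).astype(int)
for q in pr((537.4,244.8,99),24):cv2.circle(big,tuple(map(int,q)),1,(0,0,255),-1)
for q in pr((537.4,244.8,99),18.5):cv2.circle(big,tuple(map(int,q)),1,(0,255,0),-1)
cv2.imwrite("pics/i.png",big)
import pickle;cv2.imwrite("pics/i_raw.png",c["image"][:,:,::-1]);c.pop("image");pickle.dump((c,s),open("i.pkl","wb"))
E
```

```text
[534.13369019 245.77013014 192.46607967] 0.306791031461047
```

View pics/i.png

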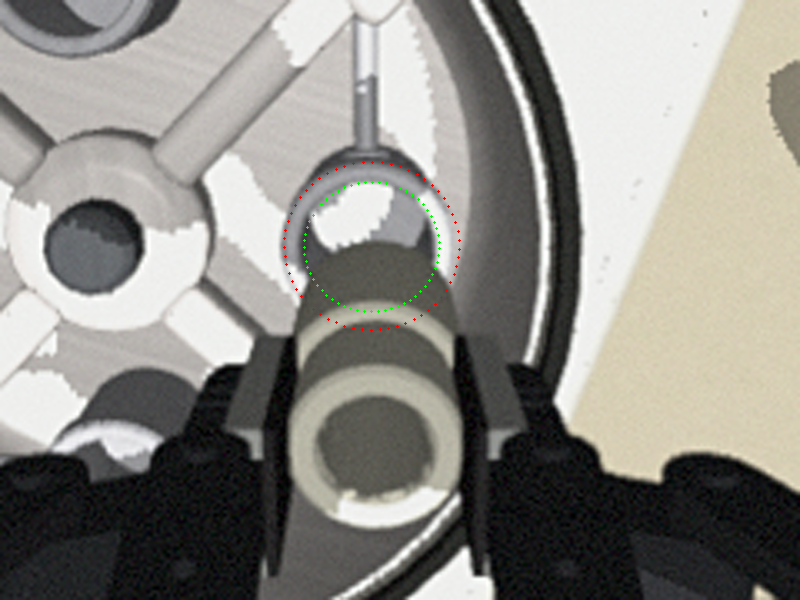

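Held insert over the bucket; the predicted rim (red/green) coincides with the seen flange to about 1 px. Next: where the insert's axis is, from its edges.

```bash
python3 - <<'E'
from h import *
import pickle
c,s=pickle.load(open("i.pkl","rb"));A=s["orientation"];z=s["position"]
def tool(px,k):
    o,d=ray(c,[px]);o=A.T@(o-z);d=d@A;t=(-k-o[1])/d[0,1];return (o+t*d[0])[[0,2]].round(2)
cr=lambda x,y:(140+x*.3,120+y*.3)
for n,x,y,k,off in(("foot near",371,243,-45.5,17),("foot near chamf",371,243,-45.5,15.5),("shoulder near",375,302,-1.5,17),("top near",375,365,18.5,14),("top far",375,528,18.5,-14)):
    r=tool(cr(x,y),k);print(n,r[0]+off,r[1])
print("bucket in tool",(A.T@(np.array([537.4,244.8,99])-z))[[0,2]])
print(z-A[:,1]*0, go((z[0],z[1],155),102.5))
E
```

```text
foot near 4.6 -1.76
foot near chamf 3.0999999999999996 -1.76
shoulder near 2.5199999999999996 -0.92
top near 2.3599999999999994 -0.93
top far 2.25 -0.88
bucket in tool [ 2.78778026 -1.68091583]
[534.13369019 245.77013014 192.46607967] (array([-0.01,  3.75, -0.  ]), array([-0.   , -0.001,  0.002]))
```

carry_out([
  [0,2,-0.06,0,0,0],
  [0,4,-0.06,0,0,0],
  [0,4.6,-0.06,0,0,0],
  [0,4.9,-0.06,0,0,0],
  [0,5.2,-0.06,0,0,0],
  [0,5.5,-0.06,0,0,0],
  [0,5.7,-0.06,0,0,0],
])

```text
clock: 8.0
position: [534.5, 245.2, 134.6]
orientation: [[0.976, 0.002, -0.216], [0.216, -0.001, 0.976], [0.002, -1.0, -0.002]]
contact_force: [1.1, -5.3, 3.0]
width: 0.306
```

carry_out([
  [0,0.5,-0.05,0,0,0],
  [0,1.0,-0.05,0,0,0],
  [0,1.5,-0.05,0,0,0],
  [0,2.0,-0.05,0,0,0],
  [0,2.5,-0.05,0,0,0],
  [0,2.8,-0.05,0,0,0],
  [0,3.1,-0.05,0,0,0],
])

```text
clock: 8.7
position: [533.9, 244.8, 102.4]
orientation: [[0.976, 0.0, -0.216], [0.216, -0.001, 0.976], [-0.0, -1.0, -0.001]]
contact_force: [0.6, -5.6, 2.5]
width: 0.306
```

carry_out([
  [0,0.1,-0.03,0,0,0],
  [0,0.2,-0.03,0,0,0],
  [0,0.3,-0.03,0,0,0],
  [0,0.3,-0.03,0,0,0],
])

```text
clock: 9.1
position: [534.0, 244.8, 99.6]
orientation: [[0.976, 0.0, -0.216], [0.216, -0.001, 0.976], [-0.0, -1.0, -0.001]]
contact_force: [0.9, -5.0, 0.4]
width: 0.306
```

carry_out([
  [0,0,0,0,0,0],
  [0,0,0,0,0,0],
  [0,0,0,0,0,0],
  [0,0,0,0,0,0],
], claw=-0.1)

```text
clock: 9.5
position: [533.8, 245.5, 99.6]
orientation: [[0.976, -0.0, -0.217], [0.217, 0.001, 0.976], [-0.0, -1.0, 0.001]]
contact_force: [-0.0, 0.6, 0.4]
width: 0.451
```

carry_out([
  [0,-1,0,0,0,0],
  [0,-3,0,0,0,0],
  [0,-7,0,0,0,0],
  [0,-11,0,0,0,0],
  [0,-12,0,0,0,0],
  [0,-12,0,0,0,0],
], claw=-0.1)

```text
clock: 10.1
position: [535.0, 245.7, 222.7]
orientation: [[0.976, 0.004, -0.216], [0.216, 0.002, 0.976], [0.005, -1.0, 0.001]]
contact_force: [-0.8, -0.2, -0.3]
width: 0.452
```

```bash
python3 - <<'E'
from h import *
c=cam("wrist");s=ctrl.sense();print(s["position"],s["width"])
im=np.ascontiguousarray(c["image"][:,:,::-1]);x0,y0=130,120
big=cv2.resize(im[y0:y0+180,x0:x0+240],(800,600),interpolation=cv2.INTER_CUBIC)
a=np.linspace(0,2*np.pi,60,endpoint=False)
for P,r,col in(((537.4,244.8,99),24,(0,0,255)),((537.4,244.8,118),14,(0,255,0))):
  for q in ((proj(c,np.array(P)+r*np.c_[np.cos(a),np.sin(a),0*a])-[x0,y0])*800/240).astype(int):cv2.circle(big,tuple(map(int,q)),1,col,-1)
cv2.imwrite("pics/j.png",big)
import pickle;cv2.imwrite("pics/j_raw.png",im);c.pop("image");pickle.dump((c,s),open("j.pkl","wb"))
E
```

```text
[534.31069344 245.28273525 220.52100179] 0.4481305638077179
```

View pics/j.png

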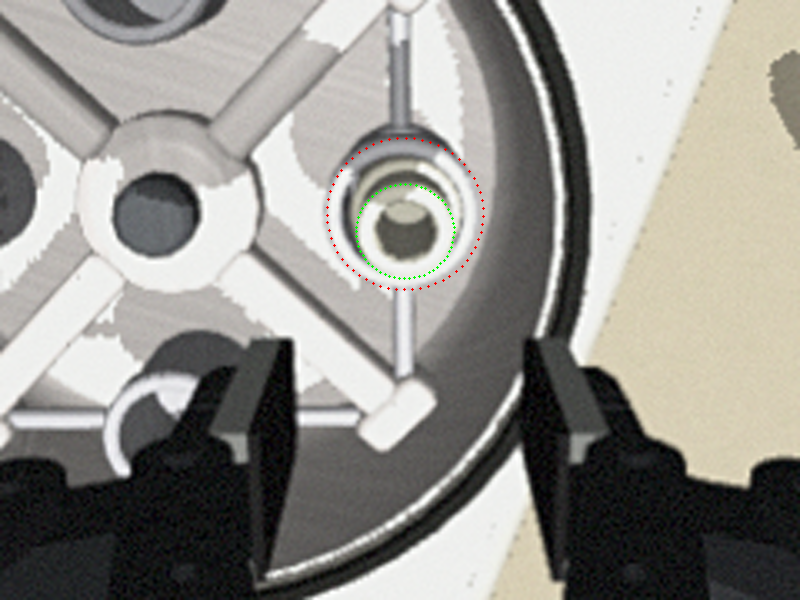

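Insert seated: its top ring lies on the predicted ring at full depth (px 252,188). Next, the tall tube.

```bash
python3 - <<'E'
from h import *
print(go((603,-103,205),102.5))
E
```

```text
(array([ -0.83,   1.53, -35.49]), array([-0.001, -0.   ,  0.002]))
```

carry_out([
  [-0.8,1.5,-35.5,0,0,0],
  [-0.8,1.5,-35.5,0,0,0],
  [-0.8,1.5,-35.5,0,0,0],
  [-0.8,1.5,-35.5,0,0,0],
  [-0.8,1.5,-35.5,0,0,0],
  [-0.8,1.5,-35.5,0,0,0],
  [-0.8,1.5,-35.5,0,0,0],
  [-0.8,1.5,-35.5,0,0,0],
])

```text
clock: 10.95
position: [602.3, -108.1, 201.7]
orientation: [[0.978, -0.004, -0.21], [0.21, -0.001, 0.978], [-0.004, -1.0, 0.0]]
contact_force: [0.9, 0.3, -0.6]
width: 0.446
```

```bash
python3 - <<'E'
from h import *
c=cam("wrist");s=ctrl.sense();print(s["position"],s["width"])
im=np.ascontiguousarray(c["image"][:,:,::-1])
h=cv2.cvtColor(im,cv2.COLOR_BGR2HSV);m=cv2.inRange(h,(125,60,30),(165,255,255))
n,l,st,ce=cv2.connectedComponentsWithStats(m);o=[(st[i].tolist(),ce[i].round(1)) for i in range(1,n) if st[i,4]>15];print(o)
x0,y0=120,120
big=cv2.resize(im[y0:y0+195,x0:x0+260],(800,600),interpolation=cv2.INTER_CUBIC)
cv2.imwrite("pics/k.png",big)
import pickle;c.pop("image");pickle.dump((c,s),open("k.pkl","wb"))
E
```

```text
[ 602.13327192 -106.52763391  201.94192958] 0.45046701171415815
[([250, 190, 16, 19, 240], array([257.3, 199.1])), ([490, 208, 22, 23, 378], array([501.8, 218.1]))]
```

View pics/k.png

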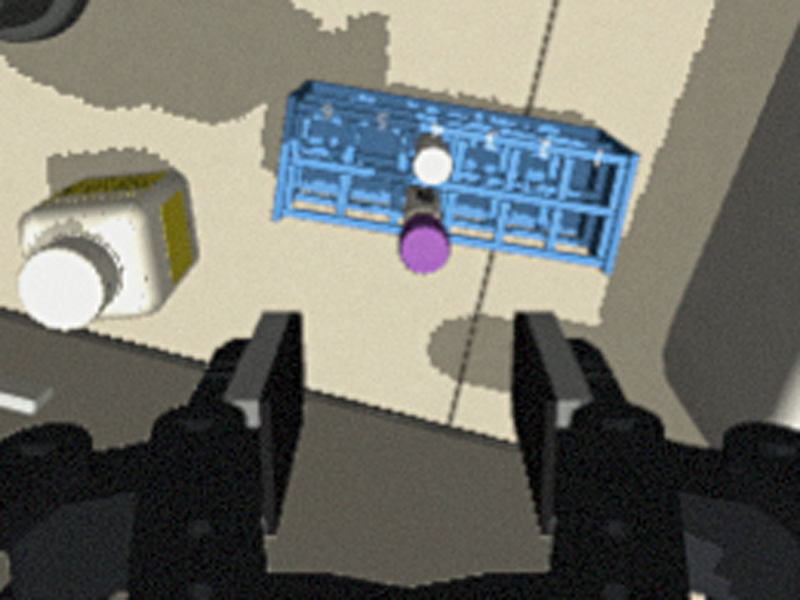

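```bash
python3 - <<'E'
from h import *
import pickle
c,s=pickle.load(open("k.pkl","rb"))
p=atz(c,[(258,199.4)],106)[0];print(p)
print(go((p[0]-1,p[1],78),102.5))
E
```

```text
[ 609.28523682 -101.99055493  106.        ]
(array([ 0.74, 12.39,  0.3 ]), array([-0.001, -0.005, -0.004]))
```

carry_out([
  [0.7,3,0.3,0,-0.005,-0.004],
  [0.7,7,0.3,0,-0.005,-0.004],
  [0.7,10,0.3,0,-0.005,-0.004],
  [0.7,12.2,0.3,0,-0.005,-0.004],
  [0.7,12.2,0.3,0,-0.005,-0.004],
  [0.7,12.2,0.3,0,-0.005,-0.004],
  [0.7,12.2,0.3,0,-0.005,-0.004],
])

```text
clock: 11.7
position: [609.8, -98.3, 84.2]
orientation: [[0.975, 0.006, -0.222], [0.222, 0.001, 0.975], [0.006, -1.0, -0.001]]
contact_force: [1.0, -0.0, 0.0]
width: 0.452
```

carry_out([
  [0,0,0,0,0,0],
  [0,0,0,0,0,0],
  [0,0,0,0,0,0],
  [0,0,0,0,0,0],
  [0,0,0,0,0,0],
  [0,0,0,0,0,0],
  [0,0,0,0,0,0],
], claw=-1, squeeze=40)

```text
clock: 12.4
position: [609.9, -99.0, 84.2]
orientation: [[0.975, 0.007, -0.221], [0.221, 0.001, 0.975], [0.006, -1.0, -0.001]]
contact_force: [-0.8, 0.2, 6.0]
width: 0.169
```

carry_out([
  [0,-1,0,0,0,0],
  [0,-3,0,0,0,0],
  [0,-6,0,0,0,0],
  [0,-10,0,0,0,0],
  [0,-13,0,0,0,0],
  [0,-16,0,0,0,0],
  [0,-16,0,0,0,0],
  [0,-16,0,0,0,0],
])

```text
clock: 13.2
position: [608.7, -99.1, 243.6]
orientation: [[0.975, 0.005, -0.221], [0.221, 0.001, 0.975], [0.005, -1.0, -0.001]]
contact_force: [-0.5, -0.1, 0.5]
width: 0.167
```

```bash
python3 - <<'E'
from h import *
s=ctrl.sense();print(s["position"],s["width"],s["orientation"].round(4))
print(go((533,245,240),102.5))
E
```

```text
[608.68169902 -99.10197539 243.60940886] 0.16666009490563774 [[ 9.753e-01  5.400e-03 -2.209e-01]
 [ 2.209e-01  6.000e-04  9.753e-01]
 [ 5.400e-03 -1.000e+00 -6.000e-04]]
(array([ 0.22,  0.34, 35.23]), array([0.001, 0.005, 0.005]))
```

carry_out([
  [0,0.1,3,0,0,0],
  [0.1,0.1,7.5,0,0,0.002],
  [0.1,0.1,12,0,0.005,0.005],
  [0.1,0.1,16.5,0,0.005,0.005],
  [0.2,0.1,21,0,0.005,0.005],
  [0.2,0.1,25.5,0,0.005,0.005],
  [0.2,0.1,30,0,0.005,0.005],
  [0.2,0.1,33,0,0.005,0.005],
])

```text
clock: 14.0
position: [535.7, 225.6, 240.0]
orientation: [[0.976, -0.004, -0.218], [0.218, -0.001, 0.976], [-0.004, -1.0, -0.0]]
contact_force: [1.4, -1.4, 0.1]
width: 0.169
```

carry_out([
  [0,0.1,1.5,0,0,0],
  [0,0.2,2.2,0,0,0],
  [0,0.2,2.2,0,0,0],
  [0,0.2,2.2,0,0,0],
  [0,0.2,2.2,0,0,0],
])

```text
clock: 14.5
position: [533.1, 243.5, 239.8]
orientation: [[0.977, -0.001, -0.214], [0.214, -0.001, 0.977], [-0.001, -1.0, -0.0]]
contact_force: [0.6, -0.1, -0.1]
width: 0.169
```

```bash
python3 - <<'E'
from h import *
c=cam("wrist");s=ctrl.sense();print(s["position"],s["width"],s["orientation"].round(4))
im=np.ascontiguousarray(c["image"][:,:,::-1]);x0,y0=130,120
cv2.imwrite("pics/l.png",cv2.resize(im[y0:y0+180,x0:x0+240],(800,600),interpolation=cv2.INTER_CUBIC))
import pickle;c.pop("image");pickle.dump((c,s),open("l.pkl","wb"))
E
```

```text
[533.08815178 243.60294506 239.84886745] 0.16328141715424616 [[ 9.767e-01 -9.000e-04 -2.144e-01]
 [ 2.144e-01 -4.000e-04  9.767e-01]
 [-9.000e-04 -1.000e+00 -2.000e-04]]
```

View pics/l.png

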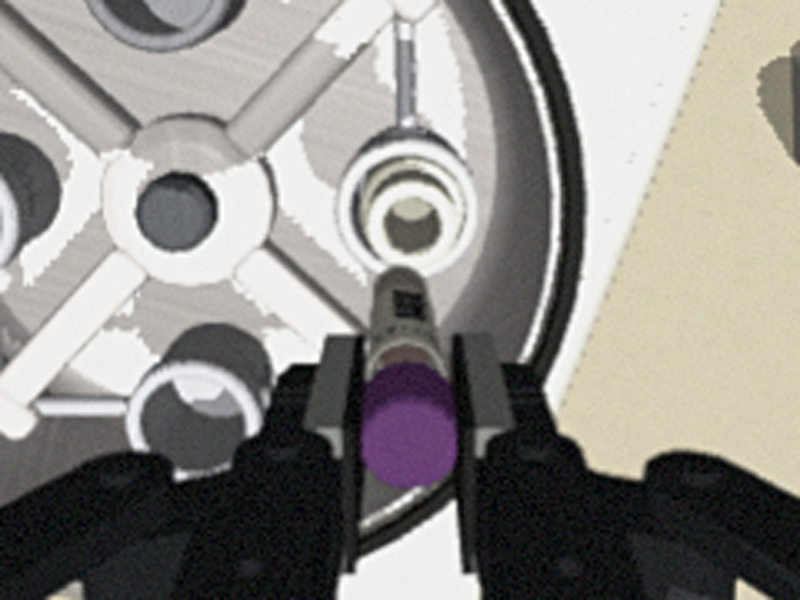

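```bash
python3 - <<'E'
from h import *
import pickle
c,s=pickle.load(open("l.pkl","rb"));A=s["orientation"];z=s["position"]
def tool(px,k):
    o,d=ray(c,[px]);o=A.T@(o-z);d=d@A;t=(-k-o[1])/d[0,1];return (o+t*d[0])[[0,2]].round(2)
cr=lambda x,y:(130+x*.3,120+y*.3)
print("top",tool(cr(411,440),21.8),"foot",tool(cr(403,298),-47.7),tool(cr(402,268),-50))
print("bore pred px",((proj(c,[(537.4,244.8,118),(537.4,244.8,99)])-[130,120])/.3).round(1),"in tool",(A.T@(np.array([537.4,244.8,118])-z)).round(2))
print("bore seen in tool",tool(cr(413,224),z[2]-118) , tool(cr(413,224),-(z[2]-118)))
E
```

```text
top [-0.71 -0.44] foot [ 1.33 -1.98] [-5.01 -2.22]
bore pred px [[411.5 227.1]
 [411.3 212.2]] in tool [  4.58 121.84   0.27]
bore seen in tool [-60.41  -0.93] [3.6  0.71]
```

carry_out([
  [0.3,2,0.2,0,0,0],
  [0.3,4,0.2,0,0,0],
  [0.3,5.5,0.2,0,0,0],
  [0.3,5.5,0.2,0,0,0],
  [0.3,5.5,0.2,0,0,0],
  [0.3,5.5,0.2,0,0,0],
])

```text
clock: 15.15
position: [535.7, 247.2, 186.0]
orientation: [[0.976, 0.001, -0.216], [0.216, 0.0, 0.976], [0.001, -1.0, 0.0]]
contact_force: [-0.8, -0.3, 0.2]
width: 0.169
```

```bash
python3 - <<'E'
from h import *
s=ctrl.sense();print(s["position"],s["qd"].round(2),go((535.8,246,182),102.5))
c=cam("wrist");s=ctrl.sense()
im=np.ascontiguousarray(c["image"][:,:,::-1]);x0,y0=190,160
cv2.imwrite("pics/m.png",cv2.resize(im[y0:y0+96,x0:x0+128],(800,600),interpolation=cv2.INTER_CUBIC))
import pickle;c.pop("image");pickle.dump((c,s),open("m.pkl","wb"))
E
```

```text
[535.71528751 247.23600007 186.03177857] [ 0.26 -0.18  0.12 -0.11  0.04 -0.05] (array([-0.02,  0.4 , -0.12]), array([-0.   , -0.001,  0.001]))
```

View pics/m.png

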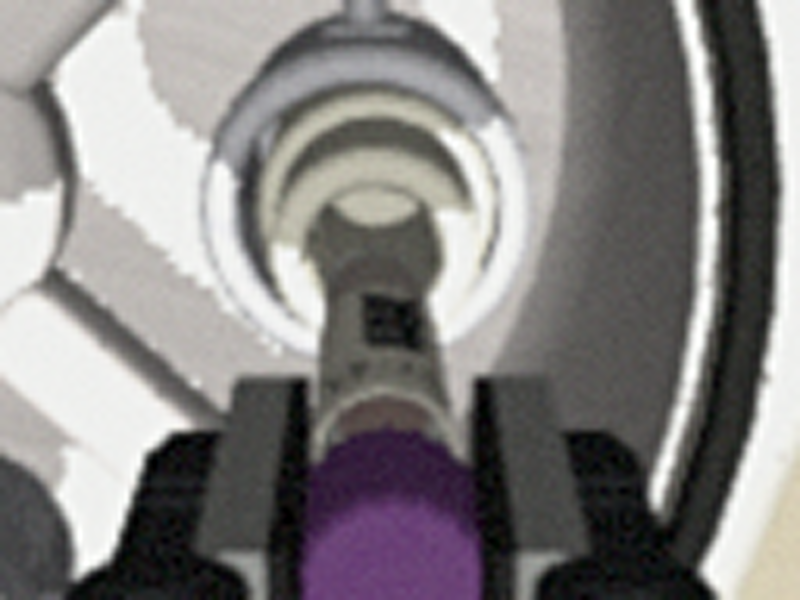

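```bash
python3 - <<'E'
from h import *
import pickle
c,s=pickle.load(open("m.pkl","rb"));A=s["orientation"];z=s["position"]
def tool(px,k):
    o,d=ray(c,[px]);o=A.T@(o-z);d=d@A;t=(-k-o[1])/d[0,1];return (o+t*d[0])[[0,2]].round(2)
print("foot",tool((250.8,209.9),-47.7),"top?",tool((190+392/6.25,160+590/6.25),21.8),"bore",tool((249.8,200.2),-(z[2]-118)))
print(z,"bucket fit",(A.T@(np.array([537.4,244.8,118])-z)).round(2))
E
```

```text
foot [ 1.72 -2.04] top? [ 0.63 -0.72] bore [ 0.52 -2.97]
[535.76324169 247.3422174  186.07709428] bucket fit [ 0.99 68.08 -2.86]
```

The tube's foot is about (1.2, 0.9) mm off the bore axis. I'll correct that and lower.

carry_out([
  [-0.1,0.4,-0.1,0,0,0],
  [-0.1,0.8,-0.1,0,0,0],
  [-0.1,1.2,-0.1,0,0,0],
  [-0.1,1.6,-0.1,0,0,0],
  [-0.1,2.0,-0.1,0,0,0],
  [-0.1,2.4,-0.1,0,0,0],
  [-0.1,2.8,-0.1,0,0,0],
])

```text
clock: 15.9
position: [534.3, 246.2, 156.3]
orientation: [[0.976, -0.001, -0.216], [0.216, -0.0, 0.976], [-0.001, -1.0, -0.0]]
contact_force: [0.9, -0.9, -0.4]
width: 0.17
```

carry_out([
  [0,0.4,0,0,0,0],
  [0,0.8,0,0,0,0],
  [0,1.2,0,0,0,0],
  [0,1.6,0,0,0,0],
  [0,2.0,0,0,0,0],
  [0,2.3,0,0,0,0],
  [0,2.4,0,0,0,0],
  [0,2.4,0,0,0,0],
])

```text
clock: 16.7
position: [534.2, 246.1, 132.6]
orientation: [[0.976, -0.001, -0.216], [0.216, -0.0, 0.976], [-0.001, -1.0, -0.0]]
contact_force: [-1.1, -0.3, -0.7]
width: 0.17
```

carry_out([
  [0,0.1,0,0,0,0],
  [0,0.2,0,0,0,0],
  [0,0.25,0,0,0,0],
  [0,0.25,0,0,0,0],
])

```text
clock: 17.1
position: [534.5, 246.2, 130.6]
orientation: [[0.976, -0.0, -0.216], [0.216, 0.0, 0.976], [-0.0, -1.0, 0.0]]
contact_force: [-0.4, -0.0, 2.0]
width: 0.165
```

carry_out([
  [0,0,0,0,0,0],
  [0,0,0,0,0,0],
  [0,0,0,0,0,0],
  [0,0,0,0,0,0],
], claw=-0.2)

```text
clock: 17.5
position: [534.3, 246.2, 130.2]
orientation: [[0.976, -0.001, -0.216], [0.216, -0.0, 0.976], [-0.001, -1.0, -0.0]]
contact_force: [-0.6, 0.1, 0.4]
width: 0.399
```

carry_out([
  [0,-1,0,0,0,0],
  [0,-3,0,0,0,0],
  [0,-7,0,0,0,0],
  [0,-10,0,0,0,0],
  [0,-10,0,0,0,0],
  [0,-10,0,0,0,0],
], claw=-0.2)

```text
clock: 18.1
position: [534.9, 246.4, 231.6]
orientation: [[0.976, 0.001, -0.216], [0.216, 0.001, 0.976], [0.001, -1.0, 0.0]]
contact_force: [0.5, -0.2, -0.7]
width: 0.401
```

```bash
python3 - <<'E'
from h import *
c=cam("wrist");s=ctrl.sense();print(s["position"],s["width"])
im=np.ascontiguousarray(c["image"][:,:,::-1]);x0,y0=130,120
big=cv2.resize(im[y0:y0+180,x0:x0+240],(800,600),interpolation=cv2.INTER_CUBIC)
a=np.linspace(0,2*np.pi,60,endpoint=False)
for P,r,col in(((537.4,244.8,99),24,(0,0,255)),((537.4,244.8,152),8,(0,255,0)),((537.4,244.8,118),14,(0,255,255))):
  for q in ((proj(c,np.array(P)+r*np.c_[np.cos(a),np.sin(a),0*a])-[x0,y0])*800/240).astype(int):cv2.circle(big,tuple(map(int,q)),1,col,-1)
cv2.imwrite("pics/n.png",big)
import pickle;cv2.imwrite("pics/n_raw.png",im);c.pop("image");pickle.dump((c,s),open("n.pkl","wb"))
E
```

```text
[534.39935138 246.16974215 230.32171946] 0.398339004393588
```

View pics/n.png

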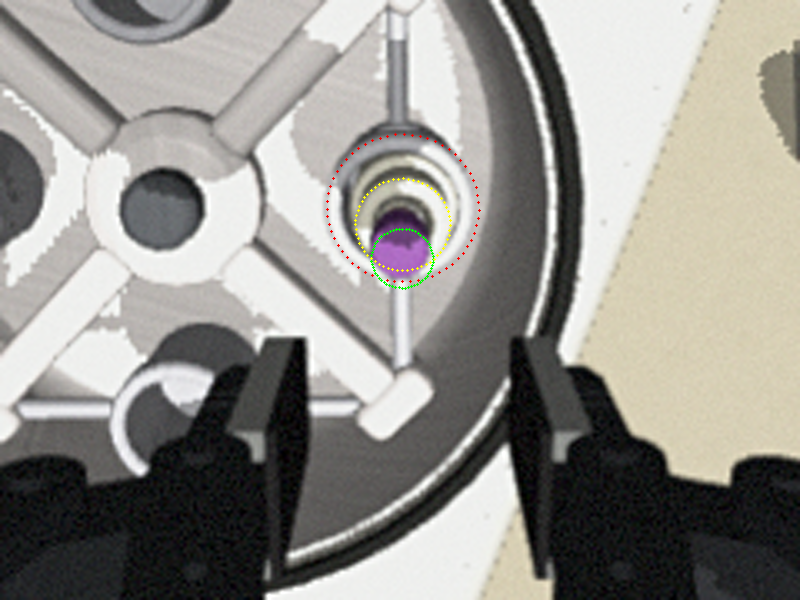

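Tube seated: contact came at TCP 130.2 as computed, and the stopper top is at px (251,195), within about 2 mm of the axis. Next the caps. I'll grip each twice at right angles so it centres on the TCP, since the skirt has only 1.5 mm of play.

```bash
python3 - <<'E'
from h import *
print(go((442.5,-313,160),12.5))
E
```

```text
(array([-21.05,   7.05, -52.61]), array([ 1.00e-03,  1.57e+00, -1.00e-03]))
```

carry_out([
  [-7.5,0,-20,0,0.1,0],
  [-15,0,-40,0,1.57,0],
  [-21,0,-52.5,0,1.57,0],
  [-21,0,-52.5,0,1.57,0],
  [-21,0,-52.5,0,1.57,0],
  [-21,0,-52.5,0,1.57,0],
  [-21,0,-52.5,0,1.57,0],
  [-21,0,-52.5,0,1.57,0],
], claw=0.5)

```text
clock: 18.95
position: [469.0, -150.3, 229.2]
orientation: [[0.591, -0.003, 0.806], [-0.806, 0.0, 0.591], [-0.002, -1.0, -0.002]]
contact_force: [1.3, -0.0, -0.3]
width: 0.749
```

```bash
python3 - <<'E'
from h import *
print(ctrl.sense()["position"],go((442.5,-313,160),12.5))
E
```

```text
[ 468.97462585 -150.25619427  229.21674133] (array([ 11.57,   6.92, -11.74]), array([ 0.002,  0.415, -0.002]))
```

carry_out([
  [11.5,6.5,-11.7,0.002,0.415,0],
  [11.5,6.5,-11.7,0.002,0.415,0],
  [11.5,6.5,-11.7,0.002,0.415,0],
  [11.5,6.5,-11.7,0.002,0.415,0],
  [11.5,6.5,-11.7,0.002,0.415,0],
  [11.5,6.5,-11.7,0.002,0.415,0],
  [11.5,6.5,-11.7,0.002,0.415,0],
])

```text
clock: 19.65
position: [445.0, -309.8, 165.5]
orientation: [[0.223, 0.001, 0.975], [-0.975, 0.001, 0.223], [-0.001, -1.0, 0.001]]
contact_force: [0.0, 0.2, 0.5]
width: 0.747
```

```bash
python3 - <<'E'
from h import *
c=cam("wrist");s=ctrl.sense();print(s["position"],s["width"],go((442.5,-313,160),12.5))
im=c["image"];g=cv2.cvtColor(im,cv2.COLOR_RGB2GRAY);cv2.imwrite("pics/o_raw.png",im[:,:,::-1])
h=cv2.cvtColor(im,cv2.COLOR_RGB2HSV)
print("expected top px",proj(c,[(442.5,-313,66),(442.5,-313,0)]).round())
# gray non-beige mask around
m=((h[...,1]<35)&(h[...,2]>25)&(h[...,2]<170)).astype(np.uint8)
m=cv2.morphologyEx(m,cv2.MORPH_OPEN,np.ones((5,5)))
n,l,st,ce=cv2.connectedComponentsWithStats(m)
for i in range(1,n):
    if st[i,4]>300: print(st[i].tolist(),ce[i].round(1))
E
```

```text
[ 445.26217094 -309.67091937  165.79970971] 0.750692227942936 (array([ 0.26,  0.58, -0.34]), array([-0.001,  0.007, -0.   ]))
expected top px [[249. 191.]
 [249. 176.]]
[0, 7, 166, 251, 22749] [ 84.9 147.7]
[0, 64, 66, 64, 1673] [26.3 99.8]
[490, 126, 22, 32, 409] [500.  140.6]
[333, 145, 69, 59, 2093] [362.  172.9]
[225, 153, 49, 61, 1565] [248.2 181. ]
[160, 224, 28, 32, 401] [173.6 240.4]
[318, 225, 28, 33, 405] [331.4 241.6]
[359, 228, 42, 30, 530] [376.4 239.6]
[361, 318, 41, 45, 1123] [380.4 340.3]
[5, 357, 32, 27, 655] [ 20.4 371.6]
[472, 358, 28, 26, 559] [485.8 372.2]
```

carry_out([
  [0.2,3,-0.3,0,0,0],
  [0.2,6,-0.3,0,0,0],
  [0.2,9,-0.3,0,0,0],
  [0.2,11,-0.3,0,0,0],
  [0.2,13,-0.3,0,0,0],
  [0.2,13,-0.3,0,0,0],
  [0.2,13,-0.3,0,0,0],
  [0.2,13,-0.3,0,0,0],
])

```text
clock: 20.5
position: [443.6, -313.4, 37.1]
orientation: [[0.223, 0.003, 0.975], [-0.975, -0.001, 0.223], [0.001, -1.0, 0.003]]
contact_force: [0.0, -0.5, 0.5]
width: 0.748
```

carry_out([
  [0,0,0,0,0,0],
  [0,0,0,0,0,0],
  [0,0,0,0,0,0],
  [0,0,0,0,0,0],
  [0,0,0,0,0,0],
  [0,0,0,0,0,0],
], claw=-1, squeeze=30)

```text
clock: 21.1
position: [443.4, -313.7, 37.0]
orientation: [[0.222, 0.003, 0.975], [-0.975, -0.0, 0.222], [0.001, -1.0, 0.003]]
contact_force: [0.6, 1.1, 6.8]
width: 0.511
```

carry_out([
  [0,0,0,0,0,0],
  [0,0,0,0,0,0],
  [0,0,0,0,0,0],
  [0,0,0,0,0,0],
], claw=0.35)

```text
clock: 21.5
position: [442.5, -313.2, 35.3]
orientation: [[0.222, 0.001, 0.975], [-0.975, 0.001, 0.222], [-0.001, -1.0, 0.001]]
contact_force: [-0.8, -0.4, 0.8]
width: 0.676
```

carry_out([
  [0,0,0,0,-0.75,0],
  [0,0,0,0,-0.75,0],
  [0,0,0,0,-0.75,0],
  [0,0,0,0,-0.75,0],
  [0,0,0,0,-0.75,0],
  [0,0,0,0,-0.75,0],
  [0,0,0,0,-0.75,0],
])

```text
clock: 22.2
position: [442.5, -313.3, 35.4]
orientation: [[0.825, 0.001, 0.565], [-0.565, 0.001, 0.825], [0.0, -1.0, 0.001]]
contact_force: [-0.3, -0.4, 0.2]
width: 0.674
```

```bash
python3 - <<'E'
from h import *
print(ctrl.sense()["position"],go((442.5,-313.4,35),102.5))
E
```

```text
[ 442.54084997 -313.2572635    35.41505651] (array([ 0.  ,  0.04, -0.01]), array([-0.001, -0.819,  0.001]))
```

carry_out([
  [0,0,0,0,-0.82,0],
  [0,0,0,0,-0.82,0],
  [0,0,0,0,-0.82,0],
  [0,0,0,0,-0.82,0],
  [0,0,0,0,-0.82,0],
  [0,0,0,0,-0.82,0],
  [0,0,0,0,-0.82,0],
  [0,0,0,0,-0.82,0],
])

```text
clock: 23.0
position: [442.6, -313.3, 35.5]
orientation: [[0.976, 0.001, -0.218], [0.218, 0.001, 0.976], [0.001, -1.0, 0.0]]
contact_force: [-0.4, 0.6, -1.3]
width: 0.678
```

carry_out([
  [0,0,0,0,0,0],
  [0,0,0,0,0,0],
  [0,0,0,0,0,0],
  [0,0,0,0,0,0],
  [0,0,0,0,0,0],
  [0,0,0,0,0,0],
  [0,0,0,0,0,0],
], claw=-1, squeeze=45)

```text
clock: 23.7
position: [442.8, -313.4, 35.8]
orientation: [[0.975, 0.001, -0.221], [0.221, 0.0, 0.975], [0.001, -1.0, 0.0]]
contact_force: [-0.2, 1.2, 3.8]
width: 0.511
```

carry_out([
  [0,-2,0,0,0,0],
  [0,-6,0,0,0,0],
  [0,-10,0,0,0,0],
  [0,-14,0,0,0,0],
  [0,-18,0,0,0,0],
  [0,-20,0,0,0,0],
  [0,-20,0,0,0,0],
  [0,-20,0,0,0,0],
])

```text
clock: 24.5
position: [442.3, -313.3, 234.6]
orientation: [[0.975, 0.0, -0.221], [0.221, 0.001, 0.975], [0.0, -1.0, 0.001]]
contact_force: [-0.2, 0.3, -1.2]
width: 0.511
```

```bash
python3 - <<'E'
from h import *
s=ctrl.sense();print(s["position"],s["width"],go((560,96,240),102.5),go((534,245,240),102.5))
E
```

```text
[ 442.28662944 -313.3427763   234.58659187] 0.5111635651868217 (array([20.53, -0.5 , 37.32]), array([-0.001,  0.005,  0.   ])) (array([21.28, -0.49, 52.43]), array([-0.001,  0.005,  0.   ]))
```

carry_out([
  [4,-0.5,10,0,0,0],
  [8,-0.5,20,0,0.005,0],
  [12,-0.5,30,0,0.005,0],
  [16,-0.5,40,0,0.005,0],
  [20,-0.5,49,0,0.005,0],
  [21.5,-0.5,52.4,0,0.005,0],
  [21.5,-0.5,52.4,0,0.005,0],
  [21.5,-0.5,52.4,0,0.005,0],
])

```text
clock: 25.3
position: [506.8, 83.1, 238.0]
orientation: [[0.976, -0.003, -0.216], [0.216, -0.0, 0.976], [-0.002, -1.0, 0.0]]
contact_force: [0.5, -0.3, -0.2]
width: 0.511
```

```bash
python3 - <<'E'
from h import *
s=ctrl.sense();print(s["position"],go((536.5,244.5,240),102.5))
E
```

```text
[506.8450235   83.05693425 237.95154188] (array([ 6.39, -0.21, 15.12]), array([-0.   , -0.   , -0.002]))
```

carry_out([
  [2.5,-0.2,5,0,0,0],
  [4.5,-0.2,10,0,0,0],
  [6.2,-0.2,14,0,0,0],
  [6.2,-0.2,14.5,0,0,0],
  [6.2,-0.2,14.5,0,0,0],
  [6.2,-0.2,14.5,0,0,0],
  [6.2,-0.2,14.5,0,0,0],
])

```text
clock: 26.0
position: [536.8, 234.6, 242.0]
orientation: [[0.977, 0.0, -0.215], [0.215, -0.0, 0.977], [0.0, -1.0, -0.0]]
contact_force: [0.1, -0.7, -1.1]
width: 0.513
```

```bash
python3 - <<'E'
from h import *
c=cam("wrist");s=ctrl.sense();A=s["orientation"];print(s["position"],A.round(4))
im=np.ascontiguousarray(c["image"][:,:,::-1]);x0,y0=130,120
big=cv2.resize(im[y0:y0+180,x0:x0+240],(800,600),interpolation=cv2.INTER_CUBIC)
a=np.linspace(0,2*np.pi,90,endpoint=False);z=s["position"]
def dr(P,r,col):
  for q in ((proj(c,np.array(P)+r*np.c_[np.cos(a),np.sin(a),0*a])-[x0,y0])*800/240).astype(int):cv2.circle(big,tuple(map(int,q)),1,col,-1)
dr((537.4,244.8,99),24,(0,0,255))
dr(z-[0,0,35.5],28,(0,255,0));dr(z-[0,0,20.5],28,(255,255,0));dr(z+[0,0,30.5],22,(0,255,255))
cv2.imwrite("pics/p.png",big)
import pickle;cv2.imwrite("pics/p_raw.png",im);c.pop("image");pickle.dump((c,s),open("p.pkl","wb"))
E
```

```text
[536.91378254 234.56976665 242.30864367] [[ 9.768e-01  6.000e-04 -2.143e-01]
 [ 2.143e-01  2.000e-04  9.768e-01]
 [ 6.000e-04 -1.000e+00  1.000e-04]]
```

View pics/p.png

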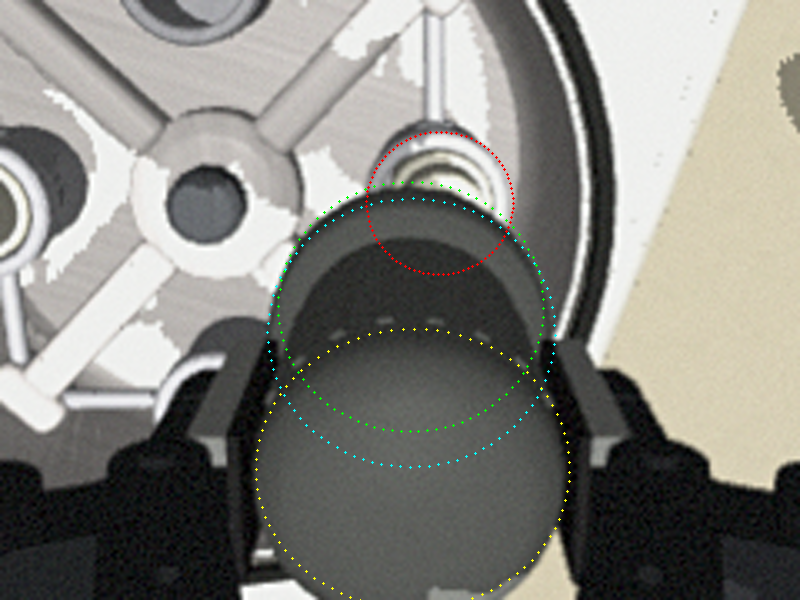

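Cap held centred; its skirt outline matches the TCP-centred prediction except for about 1.1 mm in tool x (camera bias). The flange matches the predicted ring. The bias-corrected target TCP is about (536.1, 244.2).

carry_out([
  [0.1,2,0.95,0,0,0],
  [0.1,4,0.95,0,0,0],
  [0.1,6,0.95,0,0,0],
  [0.1,8,0.95,0,0,0],
  [0.1,9,0.95,0,0,0],
  [0.1,9,0.95,0,0,0],
  [0.1,9,0.95,0,0,0],
  [0.1,9,0.95,0,0,0],
])

```text
clock: 26.85
position: [536.7, 245.7, 153.8]
orientation: [[0.976, 0.003, -0.216], [0.216, 0.001, 0.976], [0.003, -1.0, 0.001]]
contact_force: [-0.8, -0.3, -0.1]
width: 0.508
```

```bash
python3 - <<'E'
from h import *
s=ctrl.sense();print(s["position"],s["qd"].round(1),go((536.1,244.2,140),102.5))
E
```

```text
[536.68549707 245.67422921 153.77785849] [ 0.2  0.1  0.1 -0.2 -0.  -0. ] (array([-0.09,  1.38, -0.13]), array([-0.001, -0.001,  0.003]))
```

carry_out([
  [-0.09,0.5,-0.13,0,0,0.002],
  [-0.09,1.0,-0.13,0,0,0.002],
  [-0.09,1.4,-0.13,0,0,0.002],
  [-0.09,1.4,-0.13,0,0,0.002],
  [-0.09,1.4,-0.13,0,0,0.002],
])

```text
clock: 27.35
position: [535.3, 244.2, 138.2]
orientation: [[0.976, -0.002, -0.216], [0.216, -0.0, 0.976], [-0.002, -1.0, 0.0]]
contact_force: [0.4, 0.2, -0.6]
width: 0.513
```

carry_out([
  [0,0.2,0,0,0,0],
  [0,0.4,0,0,0,0],
  [0,0.6,0,0,0,0],
  [0,0.8,0,0,0,0],
  [0,0.8,0,0,0,0],
])

```text
clock: 27.85
position: [535.2, 244.2, 130.0]
orientation: [[0.976, -0.002, -0.216], [0.216, -0.0, 0.976], [-0.002, -1.0, 0.0]]
contact_force: [0.5, -0.1, -0.5]
width: 0.509
```

No contact force with the foot below rim level, so the skirt is over the flange. Continuing.

carry_out([
  [0,0.15,0,0,0,0],
  [0,0.3,0,0,0,0],
  [0,0.4,0,0,0,0],
  [0,0.5,0,0,0,0],
  [0,0.55,0,0,0,0],
  [0,0.55,0,0,0,0],
])

```text
clock: 28.45
position: [535.4, 244.2, 124.9]
orientation: [[0.976, -0.001, -0.216], [0.216, 0.0, 0.976], [-0.001, -1.0, 0.0]]
contact_force: [0.2, 0.7, -0.4]
width: 0.512
```

carry_out([
  [0,0.05,0,0,0,0],
  [0,0.1,0,0,0,0],
  [0,0.15,0,0,0,0],
  [0,0.15,0,0,0,0],
])

```text
clock: 28.85
position: [536.0, 244.4, 124.7]
orientation: [[0.976, 0.001, -0.216], [0.216, 0.001, 0.976], [0.001, -1.0, 0.001]]
contact_force: [-0.6, -0.2, 6.8]
width: 0.511
```

Contact at 124.7, which is the full-seat height. Releasing.

carry_out([
  [0,-0.1,0,0,0,0],
  [0,-0.1,0,0,0,0],
  [0,-0.1,0,0,0,0],
  [0,-0.1,0,0,0,0],
  [0,-0.1,0,0,0,0],
], claw=0.3)

```text
clock: 29.35
position: [535.3, 244.2, 124.1]
orientation: [[0.976, -0.002, -0.216], [0.216, -0.0, 0.976], [-0.001, -1.0, 0.0]]
contact_force: [0.7, 0.6, 0.5]
width: 0.648
```

carry_out([
  [0,-1,0,0,0,0],
  [0,-3,0,0,0,0],
  [0,-7,0,0,0,0],
  [0,-11,0,0,0,0],
  [0,-11,0,0,0,0],
  [0,-11,0,0,0,0],
  [0,-11,0,0,0,0],
])

```text
clock: 30.05
position: [535.2, 244.1, 233.6]
orientation: [[0.976, -0.002, -0.216], [0.216, -0.0, 0.976], [-0.002, -1.0, 0.0]]
contact_force: [0.8, 0.3, 0.5]
width: 0.652
```

```bash
python3 - <<'E'
from h import *
s=ctrl.sense();c=cam("wrist");cv2.imwrite("pics/q_raw.png",c["image"][:,:,::-1])
import pickle;c.pop("image");pickle.dump((c,s),open("q.pkl","wb"))
print(s["position"],s["width"],go((560,-273,165),12.5))
E
```

```text
[535.22377695 244.07701608 233.63331231] 0.6518987488728422 (array([ -8.71,   6.84, -51.01]), array([ 0.002,  1.571, -0.002]))
```

carry_out([
  [-1.7,0,-10,0,0.1,0],
  [-3.4,0,-20,0,1.57,0],
  [-5.1,0,-30,0,1.57,0],
  [-6.8,0,-40,0,1.57,0],
  [-8.5,0,-51,0,1.57,0],
  [-8.5,0,-51,0,1.57,0],
  [-8.5,0,-51,0,1.57,0],
  [-8.5,0,-51,0,1.57,0],
], claw=0.45)

```text
clock: 30.9
position: [555.5, -157.1, 233.0]
orientation: [[0.591, -0.003, 0.807], [-0.807, 0.001, 0.591], [-0.003, -1.0, -0.002]]
contact_force: [0.9, -0.8, 0.6]
width: 0.726
```

```bash
python3 - <<'E'
from h import *
print(ctrl.sense()["position"],go((562,-274,165),12.5))
E
```

```text
[ 555.48853069 -157.13734694  232.99151834] (array([ 9.83,  6.79, -6.37]), array([ 0.003,  0.414, -0.002]))
```

carry_out([
  [9.8,3,-6.3,0.002,0.41,0],
  [9.8,6.4,-6.3,0.002,0.41,0],
  [9.8,6.4,-6.3,0.002,0.41,0],
  [9.8,6.4,-6.3,0.002,0.41,0],
  [9.8,6.4,-6.3,0.002,0.41,0],
  [9.8,6.4,-6.3,0.002,0.41,0],
  [9.8,6.4,-6.3,0.002,0.41,0],
])

```text
clock: 31.6
position: [564.7, -270.4, 171.4]
orientation: [[0.229, 0.002, 0.973], [-0.973, 0.0, 0.229], [0.0, -1.0, 0.002]]
contact_force: [1.2, 0.2, 1.0]
width: 0.722
```

```bash
python3 - <<'E'
from h import *
c=cam("wrist");s=ctrl.sense();print(s["position"],s["width"])
im=np.ascontiguousarray(c["image"][:,:,::-1]);cv2.imwrite("pics/r_raw.png",im)
x0,y0=130,100;big=cv2.resize(im[y0:y0+210,x0:x0+280],(800,600),interpolation=cv2.INTER_CUBIC)
a=np.linspace(0,2*np.pi,90,endpoint=False)
def dr(P,r,col):
  for q in ((proj(c,np.array(P)+r*np.c_[np.cos(a),np.sin(a),0*a])-[x0,y0])*800/280).astype(int):cv2.circle(big,tuple(map(int,q)),1,col,-1)
dr((562,-274,64),22,(0,255,255));dr((562,-274,0),28,(0,255,0));dr((562,-274,15),28,(255,255,0))
cv2.imwrite("pics/r.png",big)
h=cv2.cvtColor(im,cv2.COLOR_BGR2HSV);m=((h[...,1]<35)&(h[...,2]>25)&(h[...,2]<170)).astype(np.uint8)
m=cv2.morphologyEx(m,cv2.MORPH_OPEN,np.ones((5,5)));n,l,st,ce=cv2.connectedComponentsWithStats(m)
for i in range(1,n):
    if st[i,4]>600: print(st[i].tolist(),ce[i].round(1))
print("exp",proj(c,[(562,-274,64),(562,-274,15)]).round(1),go((562,-274,35),12.5))
E
```

```text
[ 564.71814784 -270.46883919  171.45078655] 0.7254659254300987
[0, 148, 50, 99, 2919] [ 24.4 203.3]
[224, 154, 48, 60, 2256] [247.6 183.4]
exp [[248.2 189.2]
 [248.6 178. ]] (array([ 0.28, 13.64, -0.38]), array([-0.002,  0.013,  0.   ]))
```

View pics/r.png

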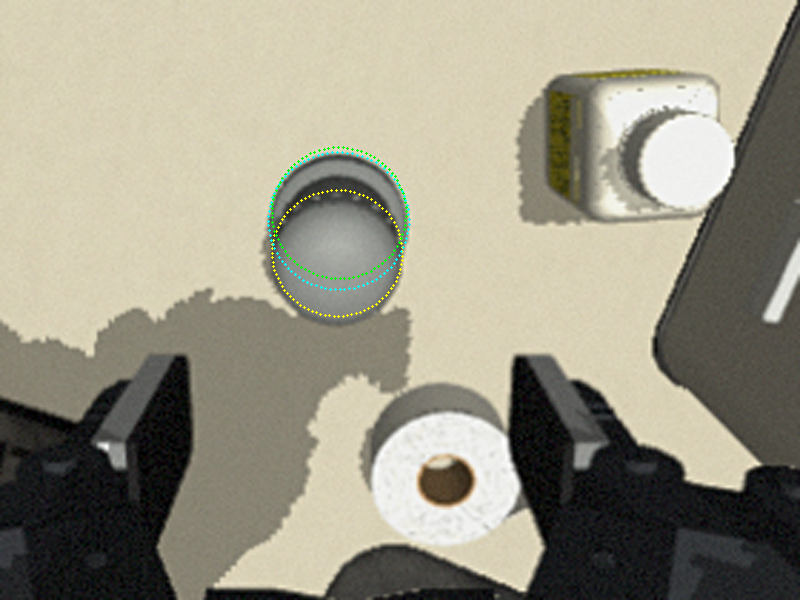

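The second cap is at crop (339,250), close to the prediction; the bottle and tape roll are clear of the fingers. Descend and double-grip.

carry_out([
  [0.4,3,-0.4,0,0.01,0],
  [0.4,6,-0.4,0,0.01,0],
  [0.4,9,-0.4,0,0.01,0],
  [0.4,11.5,-0.4,0,0.01,0],
  [0.4,13.4,-0.4,0,0.01,0],
  [0.4,13.4,-0.4,0,0.01,0],
  [0.4,13.4,-0.4,0,0.01,0],
  [0.4,13.4,-0.4,0,0.01,0],
])

```text
clock: 32.45
position: [562.4, -276.3, 38.2]
orientation: [[0.218, 0.003, 0.976], [-0.976, -0.0, 0.218], [0.001, -1.0, 0.003]]
contact_force: [0.2, -0.5, -0.4]
width: 0.726
```

carry_out([
  [0,0,0,0,0,0],
  [0,0,0,0,0,0],
  [0,0,0,0,0,0],
  [0,0,0,0,0,0],
  [0,0,0,0,0,0],
  [0,0,0,0,0,0],
], claw=-1, squeeze=30)

```text
clock: 33.05
position: [562.2, -276.5, 38.0]
orientation: [[0.217, 0.003, 0.976], [-0.976, -0.0, 0.217], [0.001, -1.0, 0.003]]
contact_force: [-0.5, 0.9, 6.1]
width: 0.507
```

carry_out([
  [0,0,0,0,0,0],
  [0,0,0,0,0,0],
  [0,0,0,0,0,0],
  [0,0,0,0,0,0],
], claw=0.35)

```text
clock: 33.45
position: [561.1, -276.1, 36.0]
orientation: [[0.217, 0.0, 0.976], [-0.976, 0.001, 0.217], [-0.001, -1.0, 0.0]]
contact_force: [-0.6, -0.4, 0.0]
width: 0.674
```

carry_out([
  [0,0,0,0,-0.75,0],
  [0,0,0,0,-0.75,0],
  [0,0,0,0,-0.75,0],
  [0,0,0,0,-0.75,0],
  [0,0,0,0,-0.75,0],
  [0,0,0,0,-0.75,0],
  [0,0,0,0,-0.75,0],
])

```text
clock: 34.15
position: [561.2, -276.1, 36.1]
orientation: [[0.822, 0.0, 0.569], [-0.569, 0.001, 0.822], [-0.0, -1.0, 0.001]]
contact_force: [0.8, -1.0, -1.0]
width: 0.678
```

```bash
python3 - <<'E'
from h import *
print(ctrl.sense()["position"],go((562.5,-275,35),102.5))
E
```

```text
[ 561.16136661 -276.12735519   36.10707885] (array([0.05, 0.11, 0.17]), array([-0.001, -0.824,  0.   ]))
```

carry_out([
  [0.08,0,0.06,0,-0.82,0],
  [0.08,0,0.06,0,-0.82,0],
  [0.08,0,0.06,0,-0.82,0],
  [0.08,0,0.06,0,-0.82,0],
  [0.08,0,0.06,0,-0.82,0],
  [0.08,0,0.06,0,-0.82,0],
  [0.08,0,0.06,0,-0.82,0],
  [0.08,0,0.06,0,-0.82,0],
])

```text
clock: 34.95
position: [562.2, -276.1, 36.2]
orientation: [[0.977, 0.001, -0.213], [0.213, 0.001, 0.977], [0.001, -1.0, 0.001]]
contact_force: [-0.3, 0.8, 0.4]
width: 0.674
```

carry_out([
  [0,0,0,0,0,0],
  [0,0,0,0,0,0],
  [0,0,0,0,0,0],
  [0,0,0,0,0,0],
  [0,0,0,0,0,0],
  [0,0,0,0,0,0],
  [0,0,0,0,0,0],
], claw=-1, squeeze=45)

```text
clock: 35.65
position: [562.4, -276.2, 36.4]
orientation: [[0.976, 0.001, -0.216], [0.216, 0.001, 0.976], [0.001, -1.0, 0.001]]
contact_force: [1.1, -0.5, 2.4]
width: 0.509
```

carry_out([
  [0,-2,0,0,0,0],
  [0,-6,0,0,0,0],
  [0,-10,0,0,0,0],
  [0,-14,0,0,0,0],
  [0,-18,0,0,0,0],
  [0,-21,0,0,0,0],
  [0,-21,0,0,0,0],
  [0,-21,0,0,0,0],
])

```text
clock: 36.45
position: [562.3, -276.4, 246.3]
orientation: [[0.976, 0.001, -0.216], [0.216, 0.001, 0.976], [0.001, -1.0, 0.0]]
contact_force: [-0.3, -0.4, -0.2]
width: 0.505
```

```bash
python3 - <<'E'
from h import *
s=ctrl.sense();print(s["position"],s["width"],go((568,96,245),102.5))
E
```

```text
[ 562.27906816 -276.42416379  246.26639025] 0.5045617191411182 (array([ 8.61,  0.15, 36.24]), array([-0.   , -0.   ,  0.001]))
```

carry_out([
  [2,0.1,8,0,0,0],
  [4,0.1,16,0,0,0],
  [6,0.1,24,0,0,0],
  [8,0.1,32,0,0,0],
  [9.6,0.1,36.3,0,0,0],
  [9.6,0.1,36.3,0,0,0],
  [9.6,0.1,36.3,0,0,0],
  [9.6,0.1,36.3,0,0,0],
])

```text
clock: 37.25
position: [576.2, 102.3, 243.1]
orientation: [[0.976, -0.003, -0.219], [0.219, 0.001, 0.976], [-0.003, -1.0, 0.002]]
contact_force: [0.9, -1.3, 0.7]
width: 0.506
```

carry_out([
  [0,0,0,0,0,0],
  [0,0,0,0,0,0],
  [0,0,0,0,0,0],
  [0,0,0,0,0,0],
])

```text
clock: 37.65
position: [577.3, 97.6, 245.2]
orientation: [[0.977, -0.0, -0.214], [0.214, 0.001, 0.977], [0.0, -1.0, 0.001]]
contact_force: [0.2, 0.8, -0.2]
width: 0.504
```

```bash
python3 - <<'E'
from h import *
c=cam("wrist");s=ctrl.sense();A=s["orientation"];print(s["position"],A.round(4))
im=np.ascontiguousarray(c["image"][:,:,::-1]);x0,y0=130,100
big=cv2.resize(im[y0:y0+195,x0:x0+260],(800,600),interpolation=cv2.INTER_CUBIC)
a=np.linspace(0,2*np.pi,90,endpoint=False);z=s["position"]
def dr(P,r,col):
  for q in ((proj(c,np.array(P)+r*np.c_[np.cos(a),np.sin(a),0*a])-[x0,y0])*800/260).astype(int):cv2.circle(big,tuple(map(int,q)),1,col,-1)
dr((570.2,96.8,99),24,(0,0,255));dr((570.2,96.8,152),8,(255,0,255))
dr(z-[0,0,36.3],28,(0,255,0));dr(z-[0,0,21.3],28,(255,255,0));dr(z+[0,0,29.7],22,(0,255,255))
cv2.imwrite("pics/s.png",big)
import pickle;cv2.imwrite("pics/s_raw.png",im);c.pop("image");pickle.dump((c,s),open("s.pkl","wb"))
E
```

```text
[577.31896604  97.62098661 245.40250983] [[ 9.768e-01  3.000e-04 -2.144e-01]
 [ 2.144e-01  8.000e-04  9.768e-01]
 [ 4.000e-04 -1.000e+00  8.000e-04]]
```

View pics/s.png

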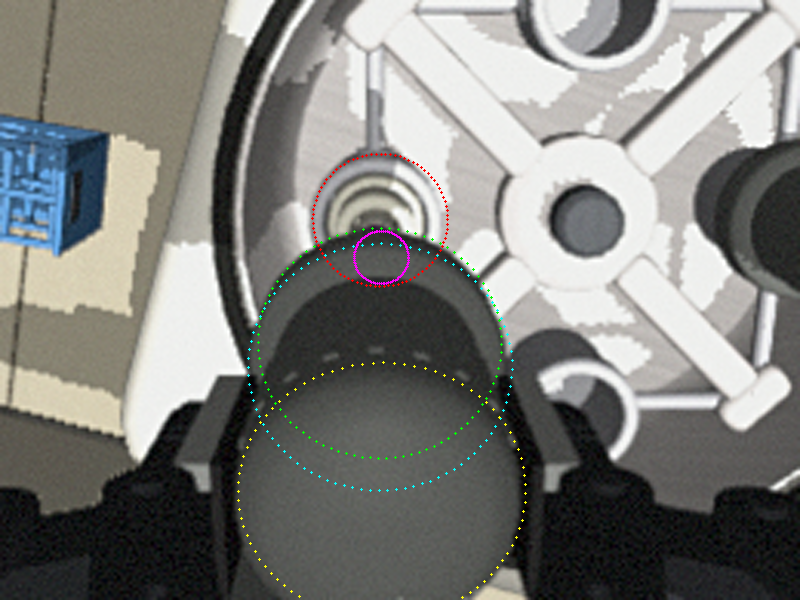

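```bash
python3 - <<'E'
from h import *
import pickle
g=cv2.imread("pics/s_raw.png",0).astype(int);c,s=pickle.load(open("s.pkl","rb"))
print("row165 L",dict(zip(range(226,242),g[163:168,226:242].mean(0).astype(int))));print("R",dict(zip(range(266,284),g[163:168,266:284].mean(0).astype(int))))
print("col258-262",dict(zip(range(142,160),g[142:160,258:262].mean(1).astype(int))))
print("skirt L/R row 212",dict(zip(range(208,220),g[210:214,208:220].mean(0).astype(int))),dict(zip(range(288,302),g[210:214,288:302].mean(0).astype(int))))
print("cap top col 262-266",dict(zip(range(168,184),g[168:184,262:266].mean(1).astype(int))))
a=np.linspace(0,2*np.pi,720);k=lambda P,r:proj(c,np.array(P)+r*np.c_[np.cos(a),np.sin(a),0*a])
q=k((570.2,96.8,99),24)
f=lambda q,row:np.sort(q[np.abs(q[:,1]-row)<.6][:,0])[[0,-1]]
print("pred flange at row165",f(q,165),"top at col260",q[np.abs(q[:,0]-260)<.5][:,1].min(),"inner",f(k((570.2,96.8,99),18.5),165))
z=s["position"];q1,q2=k(z-[0,0,36.3],28),k(z-[0,0,21.3],28);print("pred cap row212",f(q1,212),f(q2,212),"top col264",q1[np.abs(q1[:,0]-264)<.6][:,1].min())
E
```

```text
row165 L {226: np.int64(204), 227: np.int64(214), 228: np.int64(200), 229: np.int64(198), 230: np.int64(187), 231: np.int64(161), 232: np.int64(144), 233: np.int64(154), 234: np.int64(164), 235: np.int64(152), 236: np.int64(116), 237: np.int64(117), 238: np.int64(144), 239: np.int64(160), 240: np.int64(171), 241: np.int64(150)}
R {266: np.int64(174), 267: np.int64(162), 268: np.int64(212), 269: np.int64(239), 270: np.int64(234), 271: np.int64(221), 272: np.int64(222), 273: np.int64(235), 274: np.int64(235), 275: np.int64(217), 276: np.int64(207), 277: np.int64(188), 278: np.int64(187), 279: np.int64(188), 280: np.int64(189), 281: np.int64(188), 282: np.int64(189), 283: np.int64(187)}
col258-262 {142: np.int64(239), 143: np.int64(238), 144: np.int64(238), 145: np.int64(238), 146: np.int64(239), 147: np.int64(234), 148: np.int64(220), 149: np.int64(192), 150: np.int64(142), 151: np.int64(98), 152: np.int64(124), 153: np.int64(183), 154: np.int64(228), 155: np.int64(236), 156: np.int64(229), 157: np.int64(193), 158: np.int64(151), 159: np.int64(172)}
skirt L/R row 212 {208: np.int64(37)
[... 333 characters left out ...]
.int64(140), 295: np.int64(184), 296: np.int64(166), 297: np.int64(129), 298: np.int64(93), 299: np.int64(81), 300: np.int64(70), 301: np.int64(66)}
cap top col 262-266 {168: np.int64(202), 169: np.int64(218), 170: np.int64(231), 171: np.int64(238), 172: np.int64(238), 173: np.int64(239), 174: np.int64(243), 175: np.int64(237), 176: np.int64(149), 177: np.int64(56), 178: np.int64(41), 179: np.int64(46), 180: np.int64(56), 181: np.int64(65), 182: np.int64(76), 183: np.int64(83)}
pred flange at row165 [232.61799096 274.65918788] top at col260 150.85252488144616 inner [238.00422194 269.27389279]
pred cap row212 [213.85548956 293.08521604] [211.34026312 295.84795865] top col264 175.5205304328478
```

Seen flange and cap edges agree with the predictions to about 1 mm (flange top 152 vs 150.9, cap top 176.1 vs 175.5). Target TCP is about (570.4, 96.7).

```bash
python3 - <<'E'
from h import *
s=ctrl.sense();print(s["position"],go((570.4,96.7,200),102.5))
E
```

```text
[577.31896604  97.62098661 245.40250983] (array([-0.7 ,  4.54,  0.05]), array([-0.001, -0.002,  0.   ]))
```

carry_out([
  [-0.7,0,0.05,0,0,0],
  [-0.7,1,0.05,0,0,0],
  [-0.7,3,0.05,0,0,0],
  [-0.7,4.5,0.05,0,0,0],
  [-0.7,4.5,0.05,0,0,0],
  [-0.7,4.5,0.05,0,0,0],
  [-0.7,4.5,0.05,0,0,0],
])

```text
clock: 38.4
position: [570.8, 97.8, 201.5]
orientation: [[0.976, 0.002, -0.216], [0.216, 0.001, 0.976], [0.002, -1.0, 0.001]]
contact_force: [0.5, 0.3, -0.1]
width: 0.508
```

carry_out([
  [0,1,0,0,0,0],
  [0,2,0,0,0,0],
  [0,3,0,0,0,0],
  [0,4,0,0,0,0],
  [0,5,0,0,0,0],
  [0,5.7,0,0,0,0],
  [0,5.7,0,0,0,0],
  [0,5.7,0,0,0,0],
])

```text
clock: 39.2
position: [570.5, 97.9, 143.6]
orientation: [[0.976, 0.001, -0.216], [0.216, 0.001, 0.976], [0.001, -1.0, 0.001]]
contact_force: [0.3, -0.7, 0.0]
width: 0.504
```

```bash
python3 - <<'E'
from h import *
s=ctrl.sense();print(s["position"],go((570.4,96.7,140),102.5))
E
```

```text
[570.50257951  97.90204317 143.6274654 ] (array([-0.04,  0.36, -0.12]), array([-0.001, -0.   ,  0.001]))
```

carry_out([
  [0,0,-0.1,0,0,0],
  [0,0.3,-0.1,0,0,0],
  [0,0.6,-0.1,0,0,0],
  [0,0.8,-0.1,0,0,0],
  [0,1.0,-0.1,0,0,0],
  [0,1.2,-0.1,0,0,0],
  [0,1.2,-0.1,0,0,0],
])

```text
clock: 39.9
position: [570.5, 96.9, 131.2]
orientation: [[0.976, 0.0, -0.216], [0.216, 0.001, 0.976], [0.0, -1.0, 0.001]]
contact_force: [-0.1, -0.3, 0.2]
width: 0.507
```

Skirt is over the flange without contact. Lowering to the shoulder.

carry_out([
  [0,0.2,0,0,0,0],
  [0,0.4,0,0,0,0],
  [0,0.5,0,0,0,0],
  [0,0.55,0,0,0,0],
  [0,0.6,0,0,0,0],
  [0,0.65,0,0,0,0],
  [0,0.65,0,0,0,0],
])

```text
clock: 40.6
position: [570.9, 97.0, 125.4]
orientation: [[0.976, 0.001, -0.216], [0.216, 0.001, 0.976], [0.001, -1.0, 0.001]]
contact_force: [0.5, -0.6, 0.9]
width: 0.507
```

carry_out([
  [0,0.05,0,0,0,0],
  [0,0.1,0,0,0,0],
  [0,0.1,0,0,0,0],
])

```text
clock: 40.9
position: [571.3, 97.1, 125.4]
orientation: [[0.976, 0.003, -0.216], [0.216, 0.001, 0.976], [0.003, -1.0, 0.001]]
contact_force: [-1.4, 0.0, 6.4]
width: 0.506
```

Contact at 125.4 (expected seat 125.3). Release and withdraw.

carry_out([
  [0,-0.1,0,0,0,0],
  [0,-0.1,0,0,0,0],
  [0,-0.1,0,0,0,0],
  [0,-0.1,0,0,0,0],
  [0,-0.1,0,0,0,0],
], claw=0.3)

```text
clock: 41.4
position: [570.6, 97.0, 124.9]
orientation: [[0.976, 0.0, -0.216], [0.216, 0.001, 0.976], [0.001, -1.0, 0.001]]
contact_force: [0.1, -0.2, -0.3]
width: 0.649
```

carry_out([
  [0,-1,0,0,0,0],
  [0,-3,0,0,0,0],
  [0,-7,0,0,0,0],
  [0,-11,0,0,0,0],
  [0,-12,0,0,0,0],
  [0,-12,0,0,0,0],
  [0,-12,0,0,0,0],
])

```text
clock: 42.1
position: [570.5, 96.8, 244.3]
orientation: [[0.976, -0.0, -0.216], [0.216, 0.001, 0.976], [0.0, -1.0, 0.001]]
contact_force: [-0.6, -0.0, 0.4]
width: 0.644
```

```bash
python3 - <<'E'
from h import *
s=ctrl.sense();c=cam("wrist");z=s["position"];print(z,s["contact_force"],s["width"])
im=np.ascontiguousarray(c["image"][:,:,::-1]);cv2.imwrite("pics/t_raw.png",im)
x0,y0=100,60;sc=800/320
a=np.linspace(0,2*np.pi,90,endpoint=False)
big=cv2.resize(im[y0:y0+240,x0:x0+320],(800,600),interpolation=cv2.INTER_CUBIC)
def dr(P,r,col):
  for q in ((proj(c,np.array(P)+r*np.c_[np.cos(a),np.sin(a),0*a])-[x0,y0])*sc).astype(int):cv2.circle(big,tuple(map(int,q)),1,col,-1)
for P in((537.2,244.6),(570.4,96.8)):
    dr((*P,104),28,(0,255,0));dr((*P,155),22,(0,255,255))
cv2.imwrite("pics/t.png",big)
E
```

```text
[570.45319409  96.84281876 244.29912013] [-0.59249436 -0.006566    0.41874509] 0.6442481884668099
```

Viewer limit reached, so I'll check numerically: fit each cap's predicted outline (offset and height) to the image edges.

```bash
python3 - <<'E'
from h import *
from itertools import product
c=cam("wrist");g=cv2.GaussianBlur(cv2.cvtColor(c["image"],cv2.COLOR_RGB2GRAY),(0,0),.8)
gx,gy=cv2.Sobel(g,cv2.CV_32F,1,0),cv2.Sobel(g,cv2.CV_32F,0,1)
a=np.linspace(0,2*np.pi,120,endpoint=False);ci=np.c_[np.cos(a),np.sin(a),0*a]
def sil(x,y,z0):
    P=np.vstack([np.array([x,y,z0+h])+r*ci for h,r in((0,28),(15,28),(66,22),(72,17),(76,8))])
    return cv2.convexHull(proj(c,P).astype(np.float32)).reshape(-1,2)
def score(x,y,z0):
    h=sil(x,y,z0);n=len(h);d=np.roll(h,-1,0)-h;L=np.hypot(*d.T)
    # sample along hull, outward contrast
    pts=np.vstack([h[i]+d[i]*t for i in range(n) for t in np.linspace(0,1,max(2,int(L[i])),endpoint=False)])
    nr=np.vstack([np.tile([d[i][1],-d[i][0]]/max(L[i],1e-6),(max(2,int(L[i])),1)) for i in range(n)])
    if np.dot(pts[0]-pts.mean(0),nr[0])<0:nr=-nr
    ok=(pts[:,1]<225)&(pts[:,0]>3)&(pts[:,0]<508)
    pts,nr=pts[ok].astype(np.float32),nr[ok]
    m=lambda G:cv2.remap(G,pts[:,:1],pts[:,1:],cv2.INTER_LINEAR)[:,0]
    return np.clip(m(gx)*nr[:,0]+m(gy)*nr[:,1],0,150).mean(),len(pts)
for nm,(x,y) in dict(empty=(537.2,244.6),loaded=(570.4,96.8)).items():
    r=sorted(((score(x+i,y+j,89+k)[0],i,j,k) for i,j,k in product(range(-6,7),range(-6,7),(-3,0,3,6,10))),reverse=True)[:4]
    print(nm,r,"nominal",score(x,y,89))
for f in ("scene",):
    pass
E
```

```text
empty [(np.float32(70.827614), -2, -5, 10), (np.float32(69.2386), -2, -4, 10), (np.float32(68.91584), -3, -5, 10), (np.float32(67.72725), -1, -5, 10)] nominal (np.float32(47.89897), 314)
loaded [(np.float32(125.849075), 1, 0, 3), (np.float32(125.83044), 2, 0, 0), (np.float32(119.937195), 1, -1, 0), (np.float32(119.899376), 3, 0, -3)] nominal (np.float32(101.88759), 268)
```

Loaded cap is seated and centred. The empty-side fit is ambiguous from this oblique view, so I'll check with the picture taken right above it after its release, and with the side camera.

```bash
cat > fit.py <<'E'
from h import *
from itertools import product
a=np.linspace(0,2*np.pi,120,endpoint=False);ci=np.c_[np.cos(a),np.sin(a),0*a]
def fit(c,im,x,y,vmax,R=range(-6,7),K=(-3,0,3,6,10)):
    g=cv2.GaussianBlur(cv2.cvtColor(im,cv2.COLOR_RGB2GRAY),(0,0),.8);gx,gy=cv2.Sobel(g,cv2.CV_32F,1,0),cv2.Sobel(g,cv2.CV_32F,0,1)
    def score(x,y,z0):
        P=np.vstack([np.array([x,y,z0+h])+r*ci for h,r in((0,28),(15,28),(66,22),(72,17),(76,8))])
        h=cv2.convexHull(proj(c,P).astype(np.float32)).reshape(-1,2);d=np.roll(h,-1,0)-h;n=np.maximum(2,np.hypot(*d.T).astype(int))
        pts=np.vstack([h[i]+d[i]*np.linspace(0,1,n[i],endpoint=False)[:,None] for i in range(len(h))])
        nr=np.repeat(np.c_[d[:,1],-d[:,0]]/np.maximum(np.hypot(*d.T),1e-6)[:,None],n,0)
        if np.dot(h[0]-h.mean(0),nr[0])<0:nr=-nr
        ok=pts[:,1]<vmax;p,nr=pts[ok].astype(np.float32),nr[ok];m=lambda G:cv2.remap(G,p[:,:1],p[:,1:],cv2.INTER_LINEAR)[:,0]
        return round(float(np.clip(m(gx)*nr[:,0]+m(gy)*nr[:,1],0,150).mean()),1)
    r=sorted(((score(x+i,y+j,89+k),i,j,k) for i,j,k in product(R,R,K)),reverse=True)
    print(r[:4],"nominal",score(x,y,89),{k:max(q[0] for q in r if q[3]==k) for k in K})
E
python3 - <<'E'
from fit import *
import pickle
c,s=pickle.load(open("q.pkl","rb"));im=cv2.imread("pics/q_raw.png")[:,:,::-1].copy()
print(proj(c,[(537.2,244.6,155)]));fit(c,im,537.2,244.6,225)
c=cam("side")
for P in((537.2,244.6),(570.4,96.8)):print("side",proj(c,[(*P,165)]).round());fit(c,c["image"],*P,400)
E
```

```text
[[253.32014334 198.29311177]]
[(93.4, 1, -1, 0), (92.7, 0, -1, 3), (91.0, -1, -2, 3), (90.5, 0, -1, 0)] nominal 88.1 {-3: 89.6, 0: 93.4, 3: 92.7, 6: 90.4, 10: 90.2}
side [[208. 202.]]
[(76.0, 1, -6, 3), (74.9, 2, -6, 3), (74.9, 0, -6, 3), (74.6, -1, -2, 6)] nominal 51.5 {-3: 55.0, 0: 70.0, 3: 76.0, 6: 74.6, 10: 71.2}
side [[221. 177.]]
[(57.5, 2, -6, -3), (57.2, 2, -5, -3), (57.1, 0, -1, 0), (57.0, 0, -2, 0)] nominal 56.9 {-3: 57.5, 0: 57.1, 3: 56.4, 6: 51.5, 10: 38.8}
```

carry_out([
  [0,0,4,0,0,0],
  [-0.2,0,8,0,0,0],
  [-0.3,0,12,0,0,0],
  [-0.3,0,15,0,0,0],
  [-0.3,0,15,0,0,0],
  [-0.3,0,15,0,0,0],
  [-0.3,0,15,0,0,0],
  [-0.3,0,15,0,0,0],
])

```text
clock: 43.05
position: [535.5, 241.5, 245.0]
orientation: [[0.977, 0.0, -0.215], [0.215, 0.001, 0.977], [0.0, -1.0, 0.001]]
contact_force: [0.3, -0.2, -0.0]
width: 0.649
```

```bash
python3 - <<'E'
from fit import *
c=cam("wrist");print(ctrl.sense()["position"],proj(c,[(537.2,244.6,155)]));im=c["image"];cv2.imwrite("pics/u_raw.png",im[:,:,::-1])
fit(c,im,537.2,244.6,230)
q=cv2.imread("pics/q_raw.png",0);u=cv2.cvtColor(im,cv2.COLOR_RGB2GRAY)
# rotor turn since cap 1: patch shift between the two near-identical views
print(cv2.phaseCorrelate(q[60:225,150:350].astype(np.float32),u[60:225,150:350].astype(np.float32)))
E
```

```text
[535.56732206 241.57293504 245.13379389] [[256.05095036 194.614783  ]]
[(99.0, -1, -1, 0), (98.5, 0, -1, -3), (97.7, -2, -1, 3), (96.6, -2, -2, 3)] nominal 96.1 {-3: 98.5, 0: 99.0, 3: 97.7, 6: 92.6, 10: 82.8}
((0.9801296569008713, 0.22962934092508647), 0.712401003519694)
```

From overhead, the empty-side cap fits best at seat height, within about 1.5 mm of the axis. The gripper is clear, so I'm handing in.

```bash
python3 -c "
from workcell import ctrl
print(ctrl.sign_off(), ctrl.sense()['clock'])"
```

```text
the job is handed in; nothing more can be done
the job is handed in; nothing more can be done
```

I handed the job in at about 43 s of the 128 s. The narrow insert is down in the bucket opposite the loaded one, the tall tube is upright and down in that insert, and both of those buckets have a grey cap on. The hand-in gives no verdict.

**Checks that passed**
- **Insert:** its top ring lay on the predicted full-depth ring. There was a side force of about 5 N on the way in, which went away on release.
- **Tube:** it touched bottom at TCP height 130.2 mm, as computed. Its stopper leans roughly 2 mm off the bucket axis, which is within the limit.
- **Caps:** contact came at 124.7 mm (expected 124.5) on the empty-side bucket and 125.4 mm (expected 125.3) on the loaded one. The overhead outline fits put both caps at seat height and within about 2 mm of the axis. I did not measure tilt separately from those fits.
- **Rotor:** after both caps were on, the empty-side cap was still within about 1.5 mm of the bucket position I measured at the start.
- **Clearance:** the gripper finished clear, hovering at 245 mm.
- **Left alone:** I never gripped the wide insert, the short tube or the red look-alikes, but took no later picture to confirm they had not moved.

**Checks that disagreed or failed**
- An oblique wrist view and the side camera fitted the empty-side cap about 5–6 mm off in y and 3–10 mm too high. I trusted the direct overhead view, taken afterwards, which showed it seated.
- The last picture could not be viewed because the viewer's 16-picture limit was reached, so the final checks were numerical only.

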